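# Dress the jeweller's window: load bangles, walk the plinth, set and lock the dimmer

## Robot

A 7-joint arm with a two-finger parallel gripper is mounted at the origin on the work surface. World frame = base frame: x ahead of the robot, y to its left, z up, the work surface at z = 0. Lengths are in m, angles in rad, forces in N, time in s.
With the tool pointing down it reaches from about 0.425 to 0.875 m from the base axis. Payload 4.7 kg.
Tool frame: the origin (TCP) lies midway between the tips of the shut fingers; the grasp point (between the pads) lies ctrl.grip_point_offset behind it (ctrl.grip_point_offset is the distance from the TCP to the grasp point, in m); z points along the fingers, y is the direction in which the jaws open and shut (so a half turn about z gives the same grasp; the last joint's range is limited). The gripper opens to 87 mm and grips with 3 to 60 N. Pads are 19 mm wide; open, the fingers measure 117 mm over their backs; the gripper's body (75 mm by 190 mm) begins 51 mm behind the grasp point.
Start: joints at [-1.118, 0.321, -0.07, 1.45, 0.023, 1.371, -0.057], TCP at [0.276, 0.588, 0.188] pointing down, gripper open.
Joint ranges: [-2.86, 2.86], [-0.3, 2.09], [-1.38, 1.24], [0.06, 2.45], [-1.56, 4.7], [0.09, 2.05], [-2.69, 2.69]. Speed limits (rad/s): [2.57, 2.57, 3.14, 3.14, 3.14, 3.14, 3.14].

## Interface

Orientations are given as a 3x3 rotation matrix whose columns are the frame's x, y, z axes.
In Python, from bench import ctrl, capture, order gives the robot as it stands.
- The arm moves only by the tool move_arm, never from a script. Its argument "series" is a list of rows, each an object of numbers: "x", "y", "z": the shift along the tool's x, y, z scaled (see below); "rx", "ry", "rz": the turn, a rotation vector about the tool's x, y, z scaled (see below). A call has 1 to 8 rows; each row is the pose to reach, as a shift and turn from the pose commanded when the call began, along the tool's axes at that moment, turning the shorter way round; what a row does not reach only later rows make up. The controller multiplies each number of a shift by 15 cm and each number of a turn by 180 degrees. A row lasts 1/10 s, in which the tool goes at most 50 mm and 8.59 degrees, less where a joint would pass 70% of its speed; a pose out of reach is approached as far as the arm can. A call with a number of a shift or a turn outside -1 to 1 is refused whole. A call with a gripper value outside its range is refused whole. "fingers" is the closure, from -1 (fully open) to 1 (shut), set as the call begins (left out, the last holds). The fingers move at their own pace and stop on an object; the grip force is fixed at half the most. Time passes only in rows, so rows that repeat a pose let the fingers close. It gives the time, the measured TCP pose, the force and the opening at its end, in the units of the state.
- ctrl.state(): the state, without advancing time (a new reading comes with each control period).
- capture(name): name is "scene" or "top" or "wrist"; returns a dict with "image" (400x640x3 uint8, blue, green, red), "intrinsics" (3x3 intrinsics, pixels), "camera_from_world" (4x4, takes a point from world to camera coordinates); the wrist camera has in their place "tool_from_camera" (4x4, takes a point from camera to tool coordinates, whose origin is the TCP and whose axes are the flange's). Camera axes: x right, y down, z forward; pixel columns grow to the right and rows downward; lengths in m; the calibration is good to about 2 mm. A picture is of the moment at which its call begins: read the wrist's pose just before it. There is no depth.
- order.close_job(): hands the job in, once; it reports no verdict.
The state is a dict: "clock": time; "q": joint angles; "joint_vel": joint speeds; "effort": joint torques, N m; "position": TCP position; "ee_rot": TCP orientation; "ft_force": force on the tool from outside, world axes, zero at the start; "moment": the same for the moment, N m; "gripper_width": opening from 0.0 (shut) to 1.0 (fully open).
Only numpy, scipy, OpenCV 4.12 (cv2) and the standard library are available. Lean on these libraries where they do the work, as an engineer would, in place of code of your own. Each camera call takes 0.05 s, during which the arm holds its last target.

## Task

Lay every bangle that is on the counter flat inside the glass-railed velvet tray on the stone plinth. Then walk the heavy plinth forward, pushing its two brass rear blocks in turn in small steps and keeping it within about 15 degrees of square to the bay, until its front lies flat against the brass stop strip between the bay's two side lines; do not lift or tip it, do not press on its glass, and leave the other things on the counter where they are. Finally turn the lamp dimmer knob until its white pointer is at the red mark, and only then slide the orange lock hood fully home over the knob.

Things in the scene. Friction and masses are not known exactly. Their poses are not given: they have to be found in the camera images.
- plinth: Heavy marble slab, 180 x 180 mm, 26 mm high, about 1.5 kg (varies by a fifth). Origin at the centre of its underside; x is forward (towards the stop strip), z up. Its top is a red velvet tray floor, 168 x 168 mm inside the glass rails. Pushing one rear block (5 to 20 N) moves that corner forward and turns the slab roughly about its other side.
- push_left (a point): Centre of the flat vertical push face of the brass block at the plinth's rear left corner: at x = -105, y = +78 mm of the plinth, 19 mm up; axes as the plinth's. The block is 24 mm wide and reaches from 1 to 37 mm above the counter.
- push_right (a point): Centre of the flat vertical push face of the brass block at the plinth's rear right corner: at x = -105, y = -78 mm of the plinth, 19 mm up; axes as the plinth's. The block is 24 mm wide and reaches from 1 to 37 mm above the counter.
- gallery: Glass fixed on the plinth (same origin and axes): a rail 6 mm thick on all four tray edges, its top 36 mm above the counter (10 mm above the velvet), and a rear pane between the brass blocks (y = -62 to +62 mm, rear surface at x = -97 mm, 5 to 35 mm high). A light brush (under 3 N) does no harm; do not press on it.
- bay: Fixed bay: dark green strip with two cream side lines 220 mm apart (y = +-110 mm) and across its front a brass stop strip, 170 mm long, 22 mm high, rear face at x = +90 mm. Origin on the counter where the plinth's origin comes when its front is against the strip; x points forward along the walk, z up. The plinth starts 80 to 95 mm behind, a few degrees askew.
- bangle1_center (a point): yellow-gold rigid bangle, a ring 70 mm outside, 54 mm inside (wall 8 mm) and 24 mm high, 60 g, lying flat; this point is on its axis half-way up (12 mm above its underside), z along its axis. It can be taken by its wall from above, one finger inside. It may be absent.
- bangle2_center (a point): rose-gold rigid bangle, a ring 70 mm outside, 54 mm inside (wall 8 mm) and 24 mm high, 60 g, lying flat; this point is on its axis half-way up (12 mm above its underside), z along its axis. It can be taken by its wall from above, one finger inside. It may be absent.
- bangle3_center (a point): silver-white rigid bangle, a ring 70 mm outside, 54 mm inside (wall 8 mm) and 24 mm high, 60 g, lying flat; this point is on its axis half-way up (12 mm above its underside), z along its axis. It can be taken by its wall from above, one finger inside. It may be absent.
- bangle4_center (a point): yellow-gold rigid bangle, a ring 70 mm outside, 54 mm inside (wall 8 mm) and 24 mm high, 60 g, lying flat; this point is on its axis half-way up (12 mm above its underside), z along its axis. It can be taken by its wall from above, one finger inside. It may be absent.
- knob (a joint): Angle of the dimmer knob in rad, 0 to 4.2, growing clockwise seen from above; it stays where it is left (stiff, 0.05 N m). The pointer is at the red mark at 2.40.
- knob_grip (a point): On the knob's vertical axis, at the height to grip, 37 mm above the dimmer box's top (67 mm above the counter). The knob's black grip bar is 14 mm thick, 47 mm long, its top 7 mm above this point; it turns with the knob. This frame turns with the knob: its x axis lies along the bar, the white pointer lies towards -x; z up.
- knob_tip (a point): Tip of the white pointer on the top of the knob bar, 25 mm from the knob's axis.
- mark (a point): Centre of the red mark on the white disc round the knob, 33 mm from the knob's axis, 37 mm above the counter. The knob is set when its pointer points to it.
- lock (a joint): Position of the orange lock hood along its slide in m: 0 parked beside the knob, 0.10 fully home over it. It slides stiffly (about 2 N) and stays where left.
- lock_fin (a point): Grip point on the hood's fin, taken from above: the fin is 14 mm thick (y) and 40 mm long (x), behind the hood's rear wall, its top 81 mm above the counter, 15 mm above this point. x is the direction in which the hood slides home; z up. The hood is 90 mm wide, 64 mm long, its clear roof 85 mm above the counter.
- dimmer: Fixed grey dimmer box, 220 x 100 mm, 30 mm high. Origin at the centre of its underside; the hood slides along its +x; the knob's axis is at x = +70 mm.
- box_red: Closed dark-red jewel box 65 x 55 x 38 mm; origin at the centre of its underside. A bystander: leave it alone.
- box_navy: Closed navy jewel box 65 x 55 x 38 mm; origin at the centre of its underside. A bystander: leave it alone.
- polish_tin: Round polish tin, 60 mm across, 45 mm high; origin at the centre of its underside. A bystander: leave it alone.
- loupe: Black eye loupe, 48 mm across, 44 mm high; origin at the centre of its underside. A bystander: leave it alone.
- brush: Small brush 160 mm long lying along its x; origin at the centre of its underside. A bystander: leave it alone.
- ring_cone: Wooden ring cone, 48 mm across, 77 mm high; origin at the centre of its underside. A bystander: leave it alone.
- tag_block: Wooden block 90 x 50 x 30 mm; origin at the centre of its underside. A bystander: leave it alone.

How it is judged:
On the way, in this order (a step that is already met when the one before it is completed fails the run):
1. every bangle lies flat in the tray (x of bangle1_center in the frame of plinth between -0.056 and 0.056 m and y of bangle1_center in the frame of plinth between -0.056 and 0.056 m and z of bangle1_center in the frame of plinth between 0.032 and 0.043 m and x of bangle2_center in the frame of plinth between -0.056 and 0.056 m and y of bangle2_center in the frame of plinth between -0.056 and 0.056 m and z of bangle2_center in the frame of plinth between 0.032 and 0.043 m and x of bangle3_center in the frame of plinth between -0.056 and 0.056 m and y of bangle3_center in the frame of plinth between -0.056 and 0.056 m and z of bangle3_center in the frame of plinth between 0.032 and 0.043 m and x of bangle4_center in the frame of plinth between -0.056 and 0.056 m and y of bangle4_center in the frame of plinth between -0.056 and 0.056 m and z of bangle4_center in the frame of plinth between 0.032 and 0.043 m), for 0.3 s.
2. the plinth's front is against the stop strip, square, between the lines (x of plinth in the frame of bay above -0.006 m and y of plinth in the frame of bay between -0.02 and 0.02 m and angle between the x axis of plinth and the x axis of bay, either way round below 0.06 rad and linear speed of plinth below 0.01 m/s), for 0.3 s.
3. the knob's pointer is at the red mark (value of joint knob between 2.28 and 2.52 rad), for 0.3 s.
4. the lock hood is fully home over the knob (all of step 3 and value of joint lock above 0.093 m), for 0.2 s.
At the end, for the whole second after the job is handed in: Each present bangle flat in the tray (centre within 56 mm of the tray's centre along both its axes); plinth front within 6 mm of the stop, square to 0.06 rad, centred between the lines to 20 mm; knob at 2.40 +- 0.12 rad; hood within 7 mm of fully home; all at rest (all of step 1 and all of step 2 and all of step 4 and linear speed of each of bangle1, bangle2, bangle3, bangle4 below 0.02 m/s); the robot touches nothing.
It fails at once if the glass of the plinth is pressed with 3 N or more (contact force between gallery and the fingers above 3 N or contact force between gallery and the arm above 3 N).
It fails at once if the plinth is turned more than 0.3 rad from square to the bay (angle between the x axis of plinth and the x axis of bay, either way round above 0.3 rad).
It fails at once if the plinth is lifted or tipped (height (world z) of plinth above 0.012 m or angle between plinth's own z axis and vertical above 0.1 rad).
It fails at once if a bystander is moved more than 40 mm (distance of any of box_red, box_navy, polish_tin, loupe, brush, ring_cone, tag_block from where it was at the start of the episode above 0.04 m).
Of bangle1, bangle2, bangle3, bangle4 only 2 to 4 are there at a start; the rules pass over those that are not, and their reading is None.
At some moment in a run one of bangle1, bangle2, bangle3, bangle4 may be knocked a few centimetres aside while the robot is not near it.
It also fails if it takes over 210 s, if anything falls off the work surface, if the arm or the gripper's body presses on something with over 40 N, if the wrist force passes 120 N, or if a joint passes its speed limit or range.

## Working session

There is one attempt and no reset: what is moved stays moved. The work goes in short steps, Python scripts to look and compute and a tool call to move; the robot and the scene stay as the last step left them, time stands still between calls to the robot, and variables do not carry over. Pictures are saved under pics/ and viewed, and the job is handed in when it is done.

Besides the shell and the picture viewer there is one more tool, called after "Call:" as a command line: name --argument value ..., lists and objects as JSON in quotes. move_arm: Moves the arm, as the interface text tells. Its arguments: {"type":"object","properties":{"series":{"type":"array"},"fingers":{"type":"number"}},"required":["series"]}

```bash
ls; mkdir -p pics; cat > /dev/null; python3 - <<'E'
from bench import ctrl,capture,order
import cv2,numpy as np
s=ctrl.state();print(s['clock'],s['position'],s['ee_rot'],s['gripper_width'],ctrl.grip_point_offset)
for n in ['scene','top']:
    c=capture(n);cv2.imwrite(f'pics/{n}0.png',c['image']);print(n,c['intrinsics'],c['camera_from_world'])
c=capture('wrist');cv2.imwrite('pics/wrist0.png',c['image']);print(c['intrinsics'],c['tool_from_camera'])
E
```

```text
pics
0.0 [0.27596193 0.58782656 0.18708762] [[-9.05270512e-01  4.24835044e-01 -6.96131432e-04]
 [ 4.24835599e-01  9.05268816e-01 -1.75652962e-03]
 [-1.16049263e-04 -1.88587589e-03 -9.99998215e-01]] 1.0004693148538009 0.0187
scene [[378.56967616   0.         318.67207889]
 [  0.         378.56967616 195.85736951]
 [  0.           0.           1.        ]] [[-0.31224504  0.94989024 -0.0145451   0.18834085]
 [ 0.61796226  0.19145837 -0.7625394  -0.24176495]
 [-0.72154396 -0.24708747 -0.64677825  1.52254764]
 [ 0.          0.          0.          1.        ]]
top [[517.61134046   0.         316.83325554]
 [  0.         517.61134046 196.10027906]
 [  0.           0.           1.        ]] [[ 8.86010875e-03 -9.99959956e-01 -1.25914624e-03 -1.68074143e-02]
 [-9.87138198e-01 -8.54548299e-03 -1.59640701e-01  5.09857175e-01]
 [ 1.59623548e-01  2.65738532e-03 -9.87174382e-01  1.58083065e+00]
 [ 0.00000000e+00  0.00000000e+00  0.00000000e+00  1.00000000e+00]]
[[300.61471772   0.         322.53300315]
 [  0.         300.61471772 197.72808191]
 [  0.           0.           1.        ]] [[-1.20314044e-04 -9.61755254e-01 -2.73910236e-01  7.51865358e-02]
 [ 9.99999780e-01 -2.94239975e-04  5.93890999e-04  4.43982622e-04]
 [-6.51773129e-04 -2.73910104e-01  9.61755078e-01 -1.94008923e-01]
 [ 0.00000000e+00  0.00000000e+00  0.00000000e+00  1.00000000e+00]]
```

View pics/scene0.png

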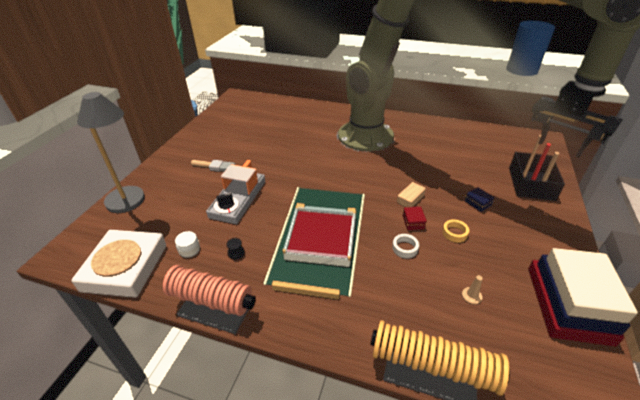

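View pics/top0.png

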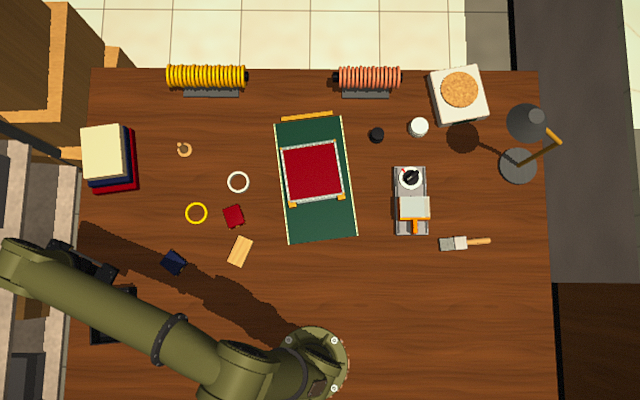

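View pics/wrist0.png

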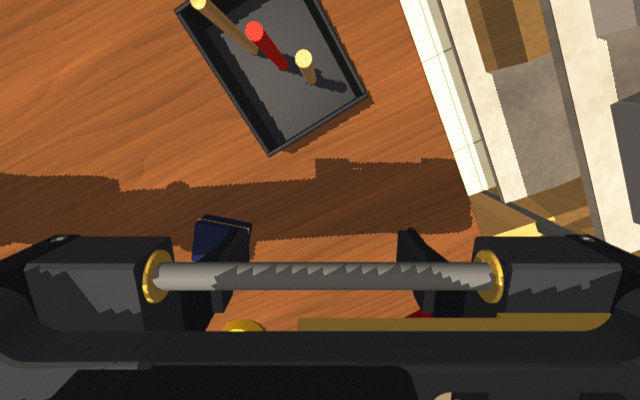

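```bash
cat > h.py <<'E'
from bench import ctrl,capture,order
import cv2,numpy as np
def cam(n):
    s=ctrl.state();c=capture(n);K=c['intrinsics']
    if n=='wrist':
        T=np.eye(4);T[:3,:3]=s['ee_rot'];T[:3,3]=s['position'];W=T@c['tool_from_camera'];V=np.linalg.inv(W)
    else: V=c['camera_from_world'];W=np.linalg.inv(V)
    return dict(im=c['image'],K=K,V=V,W=W)
def ray(c,px,z):
    px=np.atleast_2d(px).astype(float);d=np.c_[(px-c['K'][:2,2])/[c['K'][0,0],c['K'][1,1]],np.ones(len(px))]@c['W'][:3,:3].T
    o=c['W'][:3,3];t=(z-o[2])/d[:,2];return (o+t[:,None]*d)[:,:2]
def proj(c,p):
    p=np.atleast_2d(p);q=p@c['V'][:3,:3].T+c['V'][:3,3];q=q@c['K'].T;return q[:,:2]/q[:,2:]
def hsv(c):return cv2.cvtColor(c['im'],cv2.COLOR_BGR2HSV)
def blobs(c,lo,hi,amin=15,box=None):
    m=cv2.inRange(hsv(c),np.array(lo),np.array(hi))
    if box is not None:
        b=np.zeros_like(m);x0,y0,x1,y1=box;b[y0:y1,x0:x1]=255;m&=b
    cs,_=cv2.findContours(m,cv2.RETR_EXTERNAL,cv2.CHAIN_APPROX_NONE)
    return sorted([k for k in cs if cv2.contourArea(k)>=amin],key=cv2.contourArea,reverse=True),m
def zoom(c,box,name,f=5):
    x0,y0,x1,y1=box;cv2.imwrite('pics/'+name,cv2.resize(c['im'][y0:y1,x0:x1],None,fx=f,fy=f,interpolation=cv2.INTER_CUBIC))
def wz(p,deg): pass
def mv(p=None,down_yaw=None,s=None):
    "shift in tool axes/units (15cm) from current pose to world p; turn about tool z to make tool-y axis at world angle down_yaw"
    s=s or ctrl.state();R=s['ee_rot'];out=np.round(R.T@(np.array(p)-s['position'])/.15,3)
    # desired: z down, y axis at angle yaw
    if down_yaw is not None:
        from scipy.spatial.transform import Rotation as Ro
        y=np.array([np.cos(down_yaw),np.sin(down_yaw),0]);z=np.array([0,0,-1.]);x=np.cross(y,z)
        rv=Ro.from_matrix(R.T@np.c_[x,y,z]).as_rotvec()/np.pi;return out,np.round(rv,3)
    return out
E
python3 - <<'E'
from h import *
c=cam('top');d=cam('scene')
zoom(c,(270,100,370,260),'a1.png',4);zoom(c,(385,155,440,245),'a2.png',6);zoom(d,(190,150,280,230),'a3.png',8)
zoom(c,(150,120,280,280),'a4.png',4)
E
```

```text
(no output)
```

View pics/a1.png

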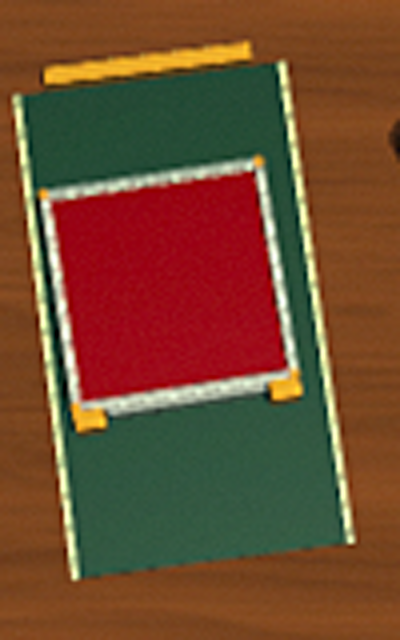

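View pics/a2.png

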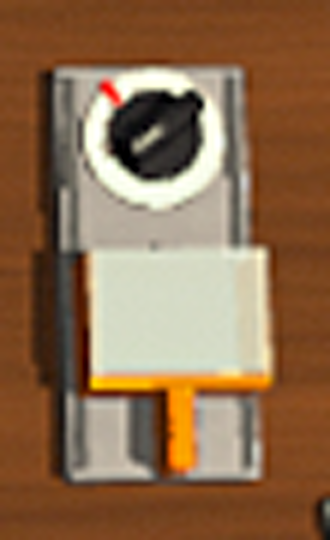

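View pics/a3.png

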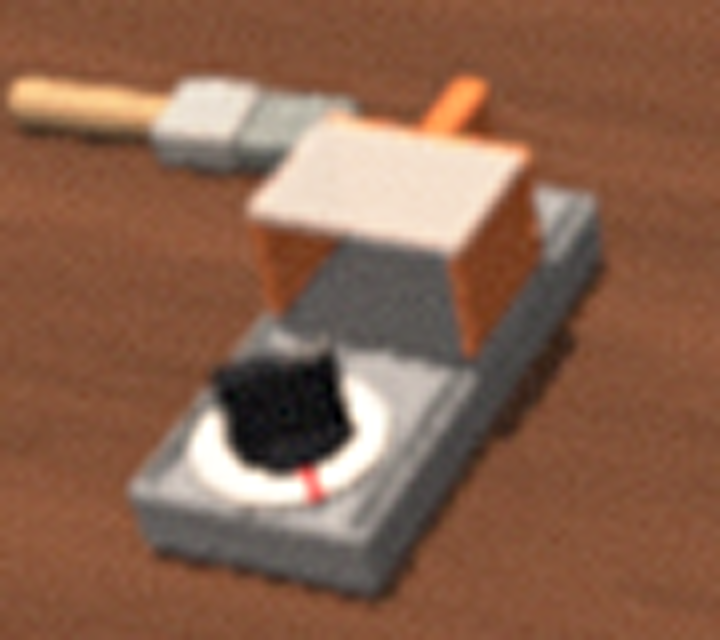

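View pics/a4.png

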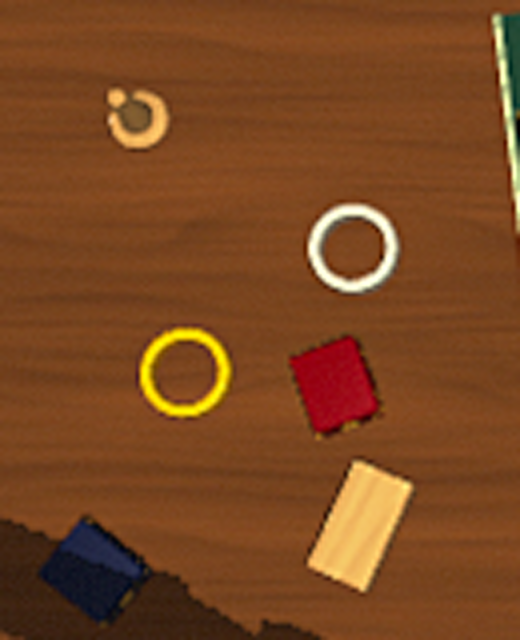

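```bash
cat > meas.py <<'E'
from h import *
def plinth(c,box=(270,105,365,250)):
    # velvet red
    bs,m=blobs(c,(172,120,60),(180,255,255),100,box)
    bs2,m2=blobs(c,(0,200,60),(2,255,255),100,box)
    m|=m2
    m=cv2.morphologyEx(m,cv2.MORPH_CLOSE,np.ones((5,5)))
    pts=cv2.convexHull(np.argwhere(m>0)[:,::-1].astype(np.int32))[:,0]
    w=ray(c,pts,.028).astype(np.float32);r=cv2.minAreaRect(w)
    return r
def brass(c,box):
    bs,m=blobs(c,(15,120,120),(28,255,255),5,box);return bs
E
python3 - <<'E'
from meas import *
c=cam('top')
hh=hsv(c);print(hh[180,310],hh[116,306],hh[203,292],hh[205,281])
r=plinth(c);print('velvet',r)
b=brass(c,(265,105,365,250))
for k in b:
    M=cv2.moments(k);print(cv2.contourArea(k),M['m10']/M['m00'],M['m01']/M['m00'],cv2.minAreaRect(k))
# strip top z=.022
w=ray(c,b[0][:,0],.022).astype(np.float32);r=cv2.minAreaRect(w);print('strip',r,cv2.boxPoints(r))
# cream lines
bs,m=blobs(c,(25,20,150),(50,140,255),8,(265,105,365,250))
P=[]
for k in bs:
    w=ray(c,k[:,0],0).astype(np.float32);print(len(k),w.mean(0),cv2.fitLine(w,2,0,.01,.01).ravel(),w.min(0),w.max(0))
# bangles
for nm,lo,hi in [('gold',(22,150,120),(32,255,255)),('silver',(0,0,150),(180,60,255))]:
    bs,m=blobs(c,lo,hi,60,(150,120,265,280))
    for k in bs: 
        e=cv2.fitEllipse(k);print(nm,e,ray(c,e[0],.024),ray(c,e[0],.012))
E
```

```text
[176 247 156] [ 21 205 245] [ 20 221 238] [ 12 201 122]
velvet ((0.5932259559631348, 0.004572778940200806), (0.1615118682384491, 0.16294771432876587), 9.452795028686523)
202.5 306.8674897119341 115.19917695473251 ((306.8384704589844, 115.20771026611328), (4.8373541831970215, 52.46669387817383), 82.87498474121094)
32.0 291.74479166666663 204.13020833333331 ((292.0, 204.0), (6.0, 8.0), 90.0)
31.0 341.39247311827955 196.36021505376343 ((341.1500244140625, 195.9499969482422), (6.324554920196533, 7.905693531036377), 71.56504821777344)
strip ((0.7792920470237732, 0.022516779601573944), (0.016361521556973457, 0.17062437534332275), 7.894291400909424) [[ 0.75947154  0.10589688]
 [ 0.78290606 -0.06311051]
 [ 0.79911256 -0.06086332]
 [ 0.77567804  0.10814407]]
241 [ 0.5870598  -0.11410952] [ 0.9903489   0.13859704  0.5870597  -0.1141095 ] [ 0.3926256  -0.14402767] [ 0.78809184 -0.08620166]
95 [ 0.5098895  -0.00883159] [ 0.169372   -0.9855522   0.5098894  -0.00883159] [ 0.49688655 -0.08343963] [0.52732384 0.06730583]
242 [0.55640286 0.10353685] [0.99025536 0.13926353 0.5564025  0.10353685] [0.36219245 0.07452981] [0.75550467 0.1340045 ]
97 [ 0.62117505 -0.08127462] [ 0.9863201   0.16484141  0.6211752  -0.08127462] [ 0.5502586  -0.09627876] [ 0.6962337  -0.06675018]
96 [0.5883289  0.09451891] [0.98605424 0.16642427 0.58832896 0.09451893] [0.5096243  0.08031376] [0.6678556  0.10914464]
49 [0.6874692  0.01566058] [ 0.18023162 -0.9836242   0.6874692   0.01566058] [ 0.6783631  -0.02426235] [0.6958439  0.05398247]
gold ((195.89120483398438, 212.6120147705078), (21.14473533630371, 21.994443893432617), 66.86768341064453) [[0.45672326 0.3683186 ]] [[0.45824827 0.37117388]]
silver ((237.83486938476562, 181.79837036132812), (20.24655532836914, 20.89674186706543), 83.92652893066406) [[0.55663652 0.23941375]] [[0.55890258 0.24131295]]
```

```bash
python3 - <<'E'
from h import *
print(mv((.37,.48,.187),.166))
print(mv((.488,.374,.187),.166))
E
```

```text
(array([-0.873, -0.387,  0.006]), array([-0.   ,  0.   ,  0.308]))
(array([-1.886, -0.693,  0.006]), array([-0.   ,  0.   ,  0.308]))
```

Call:
move_arm --series '[{"x":-0.94,"y":-0.35,"z":0,"rz":0.308},{"x":-0.94,"y":-0.35,"z":0,"rz":0.308},{"x":-0.94,"y":-0.35,"z":0,"rz":0.308},{"x":-0.94,"y":-0.35,"z":0,"rz":0.308},{"x":-0.94,"y":-0.35,"z":0,"rz":0.308},{"x":-0.94,"y":-0.35,"z":0,"rz":0.308},{"x":-0.94,"y":-0.35,"z":0,"rz":0.308},{"x":-0.94,"y":-0.35,"z":0,"rz":0.308}]' --fingers 0

```text
validation failed for argument at $.se...
```

```bash
python3 - <<'E'
from h import *
s=ctrl.state();print(s['position'],s['ee_rot'],s['gripper_width'])
print(mv((.488,.374,.12),.166))
c=cam('top');cv2.imwrite('pics/b1.png',c['image'])
E
```

```text
[0.27609983 0.58824928 0.1878191 ] [[-9.05281275e-01  4.24812633e-01 -1.98122950e-04]
 [ 4.24812676e-01  9.05281112e-01 -5.47000066e-04]
 [-5.30155742e-05 -5.79354058e-04 -9.99999831e-01]] 1.0044004370897033
(array([-1.886, -0.693,  0.453]), array([-0.   ,  0.   ,  0.308]))Traceback (most recent call last):
  File "<stdin>", line 4, in <module>
KeyError: 'image'
```

Call:
move_arm --series '[{"x":-0.94,"y":-0.35,"z":0.0,"rx":0.0,"ry":0.0,"rz":0.308},{"x":-0.94,"y":-0.35,"z":0.0,"rx":0.0,"ry":0.0,"rz":0.308},{"x":-0.94,"y":-0.35,"z":0.0,"rx":0.0,"ry":0.0,"rz":0.308},{"x":-0.94,"y":-0.35,"z":0.0,"rx":0.0,"ry":0.0,"rz":0.308},{"x":-0.94,"y":-0.35,"z":0.0,"rx":0.0,"ry":0.0,"rz":0.308},{"x":-0.94,"y":-0.35,"z":0.0,"rx":0.0,"ry":0.0,"rz":0.308},{"x":-0.94,"y":-0.35,"z":0.0,"rx":0.0,"ry":0.0,"rz":0.308},{"x":-0.94,"y":-0.35,"z":0.0,"rx":0.0,"ry":0.0,"rz":0.308}]' --fingers 0

```text
clock: 1.15
position: [0.3815, 0.481, 0.1882]
ee_rot: [[-0.164, 0.987, 0.0], [0.987, 0.164, 0.0], [0.0, 0.0, -1.0]]
ft_force: [0.5, 0.2, -0.4]
gripper_width: 0.504
```

```bash
python3 - <<'E'
from h import *
c=cam('top');cv2.imwrite('pics/b1.png',c['im'])
for nm,lo,hi in [('gold',(22,150,120),(32,255,255)),('silver',(0,0,150),(180,60,255))]:
    bs,m=blobs(c,lo,hi,60,(150,120,265,280))
    for k in bs: 
        e=cv2.fitEllipse(k);print(nm,e[1],ray(c,e[0],.02))
print(mv((.488,.374,.05),.166))
E
```

```text
gold (21.19045066833496, 22.03792953491211) [[0.45733622 0.36927153]]
silver (20.244579315185547, 20.95171356201172) [[0.55734147 0.24011515]]
(array([-0.821,  0.582,  0.921]), array([ 0., -0.,  0.]))
```

View pics/b1.png

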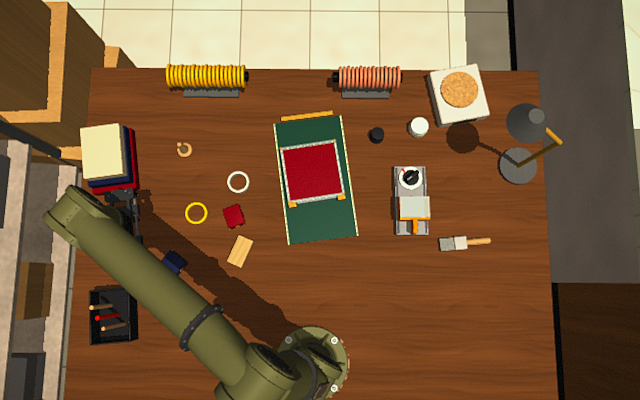

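Call:
move_arm --series '[{"x":-0.821,"y":0.582,"z":0.3,"rx":0.0,"ry":0.0,"rz":0.0},{"x":-0.821,"y":0.582,"z":0.5,"rx":0.0,"ry":0.0,"rz":0.0},{"x":-0.821,"y":0.582,"z":0.92,"rx":0.0,"ry":0.0,"rz":0.0},{"x":-0.821,"y":0.582,"z":0.92,"rx":0.0,"ry":0.0,"rz":0.0},{"x":-0.821,"y":0.582,"z":0.92,"rx":0.0,"ry":0.0,"rz":0.0},{"x":-0.821,"y":0.582,"z":0.92,"rx":0.0,"ry":0.0,"rz":0.0}]' --fingers 0

```text
clock: 1.8
position: [0.4872, 0.3717, 0.0482]
ee_rot: [[-0.162, 0.987, -0.003], [0.987, 0.162, -0.003], [-0.003, -0.004, -1.0]]
ft_force: [0.9, 0.1, 0.6]
gripper_width: 0.501
```

```bash
python3 - <<'E'
from h import *
c=cam('wrist');cv2.imwrite('pics/b2.png',c['im'])
print(mv((.488,.374,.005),.166))
E
```

```text
(array([-0.004,  0.004,  0.303]), array([-0., -0., -0.]))
```

View pics/b2.png

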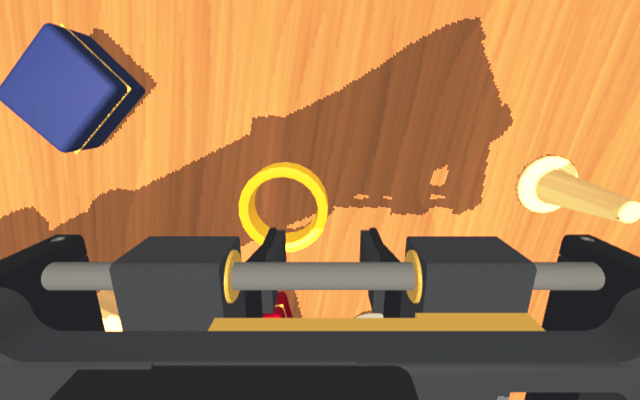

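Call:
move_arm --series '[{"x":0.0,"y":0.0,"z":0.15,"rx":0.0,"ry":0.0,"rz":0.0},{"x":0.0,"y":0.0,"z":0.3,"rx":0.0,"ry":0.0,"rz":0.0},{"x":0.0,"y":0.0,"z":0.3,"rx":0.0,"ry":0.0,"rz":0.0},{"x":0.0,"y":0.0,"z":0.3,"rx":0.0,"ry":0.0,"rz":0.0}]' --fingers 0

```text
clock: 2.25
position: [0.4877, 0.3764, 0.0074]
ee_rot: [[-0.166, 0.986, 0.002], [0.986, 0.166, 0.003], [0.002, 0.002, -1.0]]
ft_force: [0.0, -0.6, 1.1]
gripper_width: 0.497
```

Call:
move_arm --series '[{"x":0.0,"y":0.0,"z":0.0,"rx":0.0,"ry":0.0,"rz":0.0},{"x":0.0,"y":0.0,"z":0.0,"rx":0.0,"ry":0.0,"rz":0.0},{"x":0.0,"y":0.0,"z":0.0,"rx":0.0,"ry":0.0,"rz":0.0},{"x":0.0,"y":0.0,"z":0.0,"rx":0.0,"ry":0.0,"rz":0.0},{"x":0.0,"y":0.0,"z":0.0,"rx":0.0,"ry":0.0,"rz":0.0}]' --fingers 1

```text
clock: 2.75
position: [0.4879, 0.3738, 0.0054]
ee_rot: [[-0.164, 0.987, 0.0], [0.987, 0.164, 0.0], [0.0, 0.0, -1.0]]
ft_force: [-0.4, 0.1, 0.3]
gripper_width: 0.134
```

Call:
move_arm --series '[{"x":0.0,"y":0.0,"z":-0.2,"rx":0.0,"ry":0.0,"rz":0.0},{"x":0.0,"y":0.0,"z":-0.5,"rx":0.0,"ry":0.0,"rz":0.0},{"x":-0.2,"y":0.0,"z":-0.8,"rx":0.0,"ry":0.0,"rz":0.0},{"x":-0.45,"y":0.1,"z":-0.8,"rx":0.0,"ry":0.0,"rz":0.0},{"x":-0.7,"y":0.15,"z":-0.8,"rx":0.0,"ry":0.0,"rz":0.0},{"x":-0.95,"y":0.2,"z":-0.8,"rx":0.0,"ry":0.0,"rz":0.0}]' --fingers 1

```text
clock: 3.35
position: [0.5415, 0.2367, 0.1259]
ee_rot: [[-0.164, 0.987, 0.001], [0.987, 0.164, 0.001], [0.0, 0.001, -1.0]]
ft_force: [0.3, 0.8, -1.0]
gripper_width: 0.003
```

Call:
move_arm --series '[{"x":-0.25,"y":0.08,"z":0.0,"rx":0.0,"ry":0.0,"rz":0.0},{"x":-0.5,"y":0.15,"z":0.0,"rx":0.0,"ry":0.0,"rz":0.0},{"x":-0.75,"y":0.2,"z":0.0,"rx":0.0,"ry":0.0,"rz":0.0},{"x":-0.95,"y":0.25,"z":0.0,"rx":0.0,"ry":0.0,"rz":0.0}]' --fingers 1

```text
clock: 3.75
position: [0.6016, 0.1007, 0.1253]
ee_rot: [[-0.162, 0.987, 0.0], [0.987, 0.162, -0.001], [-0.001, 0.0, -1.0]]
ft_force: [-0.2, -0.2, -0.9]
gripper_width: 0.007
```

Call:
move_arm --series '[{"x":-0.25,"y":0.03,"z":0.0,"rx":0.0,"ry":0.0,"rz":0.0},{"x":-0.5,"y":0.04,"z":0.0,"rx":0.0,"ry":0.0,"rz":0.0},{"x":-0.75,"y":0.05,"z":0.0,"rx":0.0,"ry":0.0,"rz":0.0},{"x":-0.91,"y":0.05,"z":0.0,"rx":0.0,"ry":0.0,"rz":0.0},{"x":-0.91,"y":0.05,"z":0.0,"rx":0.0,"ry":0.0,"rz":0.0},{"x":-0.91,"y":0.05,"z":0.0,"rx":0.0,"ry":0.0,"rz":0.0}]' --fingers 1

```text
clock: 4.35
position: [0.6307, -0.0299, 0.125]
ee_rot: [[-0.162, 0.987, -0.0], [0.987, 0.162, 0.001], [0.001, -0.0, -1.0]]
ft_force: [0.8, 0.9, -0.8]
gripper_width: 0.007
```

```bash
python3 - <<'E'
from h import *
c=cam('wrist');cv2.imwrite('pics/b3.png',c['im'])
d=cam('scene');zoom(d,(250,150,450,310),'b4.png',4)
print(ctrl.state()['position'],mv((.6304,-.0297,.033),.166))
E
```

```text
[ 0.63067545 -0.02766676  0.12500668] (array([-0.014, -0.004,  0.613]), array([-0., -0.,  0.]))
```

View pics/b3.png

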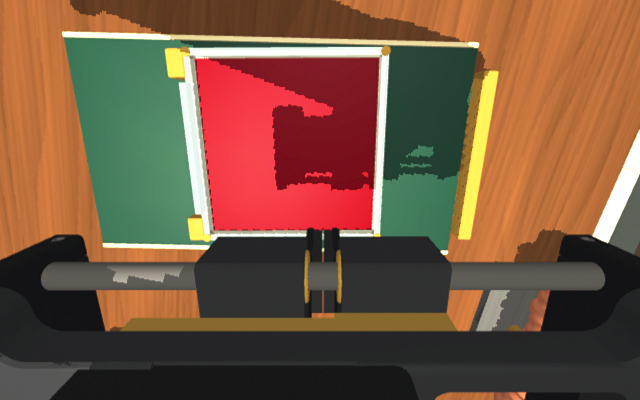

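View pics/b4.png

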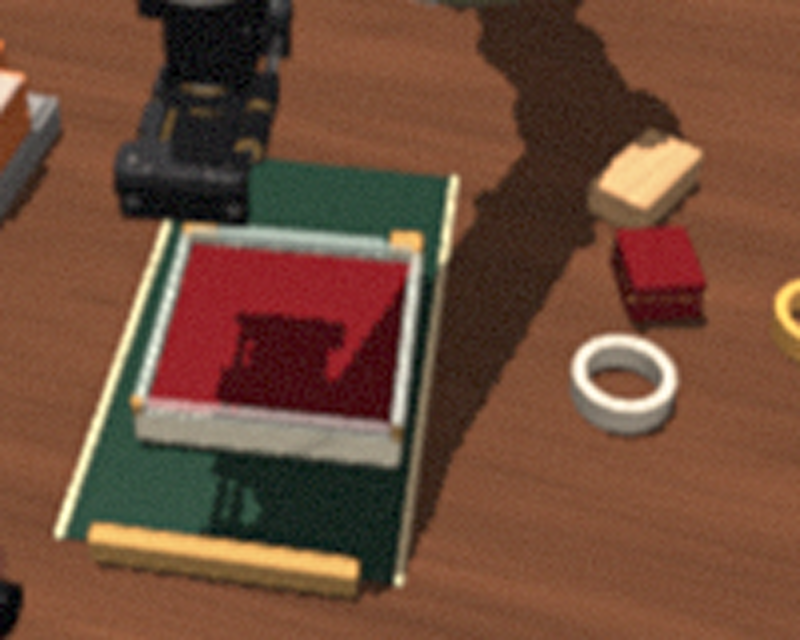

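```bash
python3 - <<'E'
from h import *
c=cam('top')
for nm,lo,hi in [('gold',(22,150,80),(32,255,255)),('silver',(0,0,110),(180,60,255))]:
    bs,m=blobs(c,lo,hi,60,(150,120,265,280))
    for k in bs: 
        e=cv2.fitEllipse(k);print(nm,e[1],ray(c,e[0],.02))
print(mv((.588,.245,.05),.166))
E
```

```text
gold (21.04092025756836, 22.016193389892578) [[0.45723744 0.36930174]]
silver (20.376466751098633, 21.216594696044922) [[0.55697833 0.2396501 ]]
(array([1.838, 0.022, 0.502]), array([-0., -0.,  0.]))
```

Call:
move_arm --series '[{"x":0.3,"y":0.0,"z":0.0,"rx":0.0,"ry":0.0,"rz":0.0},{"x":0.6,"y":0.0,"z":0.0,"rx":0.0,"ry":0.0,"rz":0.0},{"x":0.9,"y":0.01,"z":0.0,"rx":0.0,"ry":0.0,"rz":0.0},{"x":0.92,"y":0.01,"z":0.0,"rx":0.0,"ry":0.0,"rz":0.0}]' --fingers 0

```text
clock: 4.9
position: [0.6075, 0.1183, 0.1249]
ee_rot: [[-0.177, 0.984, -0.001], [0.984, 0.177, 0.006], [0.006, -0.0, -1.0]]
ft_force: [0.8, 0.2, 0.2]
gripper_width: 0.285
```

Call:
move_arm --series '[{"x":0.3,"y":0.0,"z":0.0,"rx":0.0,"ry":0.0,"rz":0.0},{"x":0.6,"y":0.01,"z":0.1,"rx":0.0,"ry":0.0,"rz":0.0},{"x":0.92,"y":0.01,"z":0.3,"rx":0.0,"ry":0.0,"rz":0.0},{"x":0.92,"y":0.01,"z":0.5,"rx":0.0,"ry":0.0,"rz":0.0},{"x":0.92,"y":0.01,"z":0.5,"rx":0.0,"ry":0.0,"rz":0.0},{"x":0.92,"y":0.01,"z":0.5,"rx":0.0,"ry":0.0,"rz":0.0}]' --fingers 0

```text
clock: 5.5
position: [0.5883, 0.2422, 0.0502]
ee_rot: [[-0.164, 0.986, -0.001], [0.986, 0.164, -0.002], [-0.001, -0.001, -1.0]]
ft_force: [1.1, -0.5, -0.9]
gripper_width: 0.498
```

```bash
python3 - <<'E'
from h import *
c=cam('wrist');cv2.imwrite('pics/b5.png',c['im'])
print(ctrl.state()['position'],mv((.588,.245,.005),.166))
E
```

```text
[0.58982635 0.24172279 0.05163159] (array([ 0.024, -0.009,  0.311]), array([ 0.001,  0.   , -0.001]))
```

View pics/b5.png

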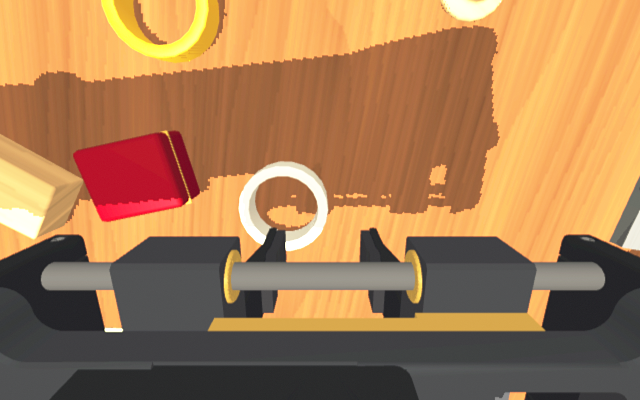

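```bash
python3 - <<'E'
from h import *
s=ctrl.state();c=cam('wrist')
bs,m=blobs(c,(0,0,140),(180,70,255),300,(225,150,345,265))
k=bs[0];e=cv2.fitEllipse(k);print(e,ray(c,e[0],.018))
print(proj(c,s['position']),proj(c,[s['position'][0],s['position'][1],.012]),proj(c,[[.557,.24,.012]]))
E
```

```text
((282.227783203125, 204.1927490234375), (80.66455078125, 82.75846862792969), 86.32588195800781) [[0.55769457 0.24197837]]
[[322.27968681 226.10836308]] [[322.21189378 208.39507427]] [[282.00838411 204.18154076]]
```

Call:
move_arm --series '[{"x":0.02,"y":0.0,"z":0.15,"rx":0.0,"ry":0.0,"rz":0.0},{"x":0.02,"y":0.0,"z":0.31,"rx":0.0,"ry":0.0,"rz":0.0},{"x":0.02,"y":0.0,"z":0.31,"rx":0.0,"ry":0.0,"rz":0.0},{"x":0.02,"y":0.0,"z":0.31,"rx":0.0,"ry":0.0,"rz":0.0}]' --fingers 0

```text
clock: 6.0
position: [0.5894, 0.2451, 0.0053]
ee_rot: [[-0.162, 0.987, 0.002], [0.987, 0.162, 0.0], [0.0, 0.002, -1.0]]
ft_force: [0.5, 0.6, 0.0]
gripper_width: 0.501
```

Call:
move_arm --series '[{"x":0.0,"y":0.0,"z":0.0,"rx":0.0,"ry":0.0,"rz":0.0},{"x":0.0,"y":0.0,"z":0.0,"rx":0.0,"ry":0.0,"rz":0.0},{"x":0.0,"y":0.0,"z":0.0,"rx":0.0,"ry":0.0,"rz":0.0},{"x":0.0,"y":0.0,"z":0.0,"rx":0.0,"ry":0.0,"rz":0.0},{"x":0.0,"y":0.0,"z":0.0,"rx":0.0,"ry":0.0,"rz":0.0},{"x":0.0,"y":0.0,"z":0.0,"rx":0.0,"ry":0.0,"rz":0.0},{"x":0.0,"y":0.0,"z":0.0,"rx":0.0,"ry":0.0,"rz":0.0},{"x":0.0,"y":0.0,"z":0.0,"rx":0.0,"ry":0.0,"rz":0.0}]' --fingers 1

```text
clock: 6.8
position: [0.588, 0.2459, 0.0036]
ee_rot: [[-0.164, 0.987, -0.0], [0.987, 0.164, -0.0], [-0.0, -0.0, -1.0]]
ft_force: [-0.5, 0.6, -0.5]
gripper_width: 0.009
```

Call:
move_arm --series '[{"x":0.0,"y":0.0,"z":-0.05,"rx":0.0,"ry":0.0,"rz":0.0},{"x":0.0,"y":0.0,"z":-0.15,"rx":0.0,"ry":0.0,"rz":0.0},{"x":0.0,"y":0.0,"z":-0.3,"rx":0.0,"ry":0.0,"rz":0.0},{"x":0.0,"y":0.0,"z":-0.5,"rx":0.0,"ry":0.0,"rz":0.0},{"x":0.0,"y":0.0,"z":-0.5,"rx":0.0,"ry":0.0,"rz":0.0}]' --fingers 1

```text
clock: 7.3
position: [0.5919, 0.2474, 0.0852]
ee_rot: [[-0.163, 0.987, 0.009], [0.987, 0.163, 0.005], [0.003, 0.01, -1.0]]
ft_force: [0.6, 0.5, 0.5]
gripper_width: 0.009
```

```bash
python3 - <<'E'
from h import *
c=cam('wrist');cv2.imwrite('pics/b6.png',c['im'])
d=cam('top');zoom(d,(150,120,280,260),'b7.png',4)
E
```

```text
(no output)
```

View pics/b6.png

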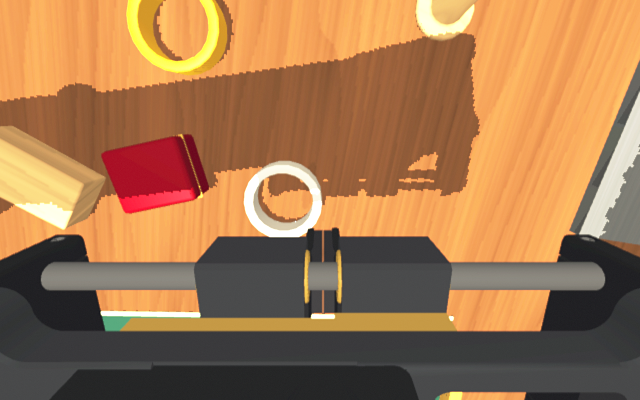

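View pics/b7.png

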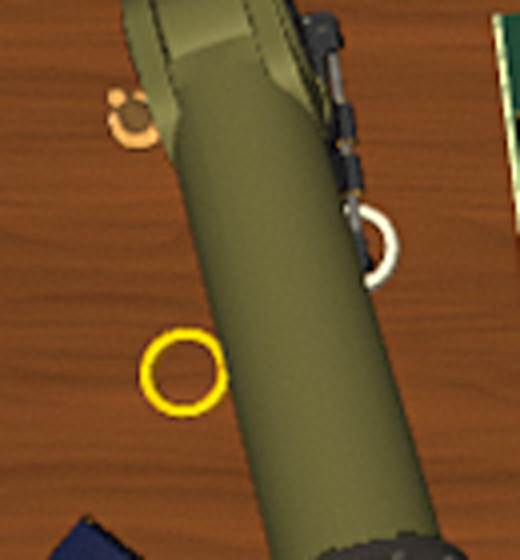

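```bash
python3 - <<'E'
from h import *
s=ctrl.state();print(s['position'])
d=cam('top');t=cam('scene')
for c,n in ((d,'b8.png'),(t,'b9.png')):
    for z in (0,.1):
        p=proj(c,s['position']+[0,0,z])[0];print(n,p)
        cv2.circle(c['im'],tuple(int(v) for v in p),2,(255,0,255),-1)
zoom(d,(180,100,280,220),'b8.png',5);zoom(t,(350,150,500,270),'b9.png',5)
E
```

```text
[0.58917603 0.2464589  0.0808946 ]
b8.png [233.09738387 167.95634635]
b8.png [227.53185116 160.58039805]
b9.png [409.94983108 237.33133647]
b9.png [415.77126165 208.85502489]
```

View pics/b8.png

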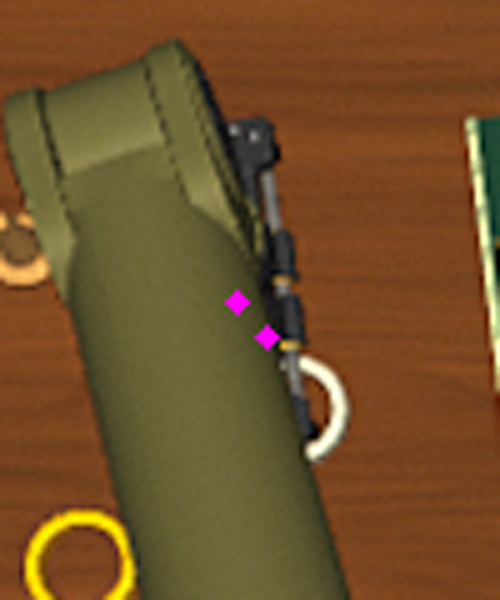

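View pics/b9.png

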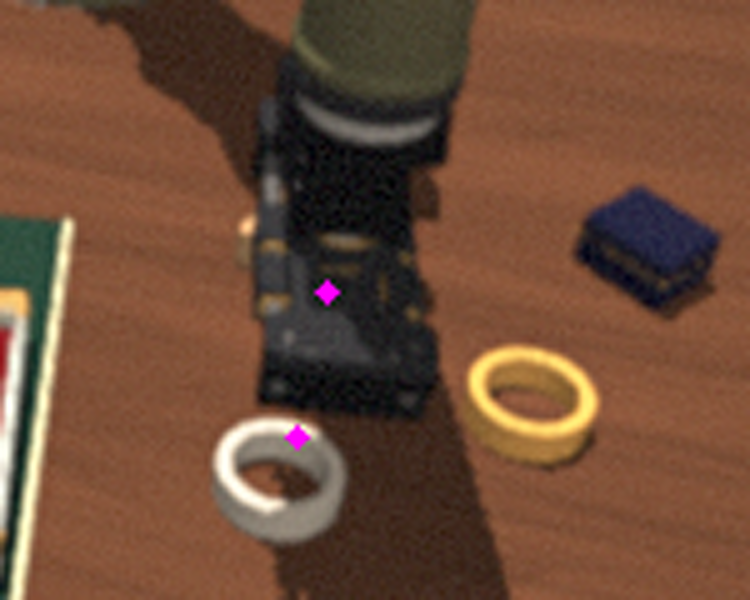

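```bash
python3 - <<'E'
from h import *
s=ctrl.state();c=cam('wrist')
bs,m=blobs(c,(0,0,140),(180,70,255),300,(225,150,345,265))
k=bs[0];e=cv2.fitEllipse(k);print(e,ray(c,e[0],.018))
print(proj(c,s['position']),s['gripper_width'],s['position'])
E
```

```text
((287.6435241699219, 199.72962951660156), (76.4265365600586, 79.57853698730469), 73.37158966064453) [[0.55724068 0.24216294]]
[[322.26969695 226.10591493]] 0.0038504231902069946 [0.58763993 0.24589387 0.07856406]
```

Call:
move_arm --series '[{"x":0.0,"y":0.0,"z":0.2,"rx":0.0,"ry":0.0,"rz":0.0},{"x":0.0,"y":0.0,"z":0.2,"rx":0.0,"ry":0.0,"rz":0.0},{"x":0.0,"y":0.0,"z":0.2,"rx":0.0,"ry":0.0,"rz":0.0},{"x":0.0,"y":0.0,"z":0.2,"rx":0.0,"ry":0.0,"rz":0.0},{"x":0.0,"y":0.0,"z":0.2,"rx":0.0,"ry":0.0,"rz":0.0}]' --fingers 0

```text
clock: 8.05
position: [0.5888, 0.2463, 0.0498]
ee_rot: [[-0.164, 0.987, 0.002], [0.987, 0.164, 0.001], [0.0, 0.002, -1.0]]
ft_force: [0.3, 0.5, -0.3]
gripper_width: 0.372
```

Call:
move_arm --series '[{"x":0.0,"y":0.0,"z":0.32,"rx":0.0,"ry":0.0,"rz":0.0},{"x":0.0,"y":0.0,"z":0.32,"rx":0.0,"ry":0.0,"rz":0.0},{"x":0.0,"y":0.0,"z":0.32,"rx":0.0,"ry":0.0,"rz":0.0}]' --fingers 0

```text
clock: 8.35
position: [0.5876, 0.2458, 0.0008]
ee_rot: [[-0.164, 0.987, -0.001], [0.987, 0.164, -0.001], [-0.0, -0.001, -1.0]]
ft_force: [0.7, -0.0, 1.1]
gripper_width: 0.492
```

```bash
python3 - <<'E'
from h import *
s=ctrl.state();c=cam('wrist');cv2.imwrite('pics/b10.png',c['im'])
print(proj(c,s['position']),s['gripper_width'],s['position'])
d=cam('scene');zoom(d,(350,150,500,270),'b11.png',5)
E
```

```text
[[322.26680372 226.1073506 ]] 0.4916790526133197 [0.58764279 0.24576795 0.00075505]
```

View pics/b10.png

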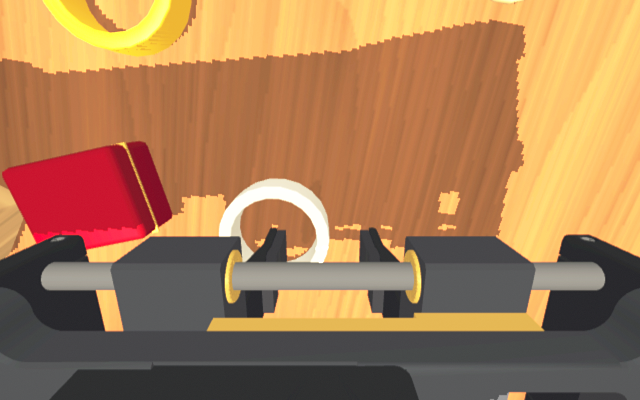

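View pics/b11.png

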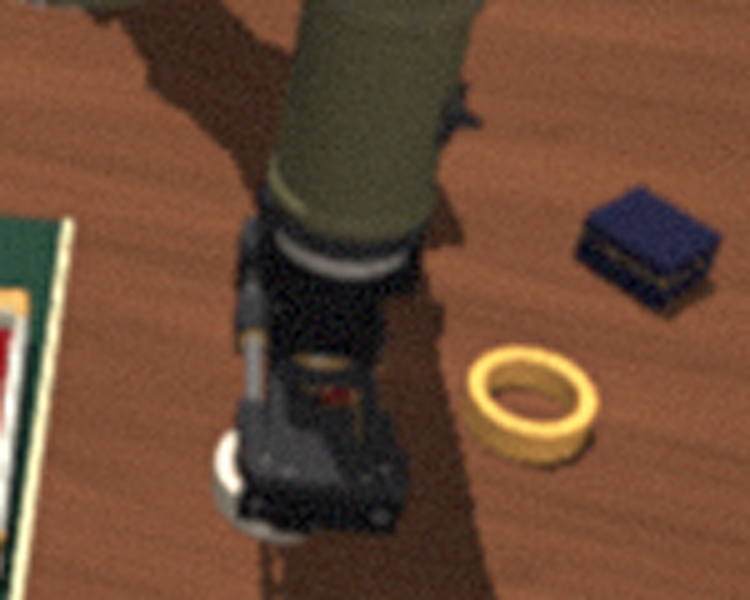

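Call:
move_arm --series '[{"x":0.0,"y":0.0,"z":0.0,"rx":0.0,"ry":0.0,"rz":0.0},{"x":0.0,"y":0.0,"z":0.0,"rx":0.0,"ry":0.0,"rz":0.0},{"x":0.0,"y":0.0,"z":0.0,"rx":0.0,"ry":0.0,"rz":0.0},{"x":0.0,"y":0.0,"z":0.0,"rx":0.0,"ry":0.0,"rz":0.0},{"x":0.0,"y":0.0,"z":0.0,"rx":0.0,"ry":0.0,"rz":0.0},{"x":0.0,"y":0.0,"z":0.0,"rx":0.0,"ry":0.0,"rz":0.0},{"x":0.0,"y":0.0,"z":0.0,"rx":0.0,"ry":0.0,"rz":0.0}]' --fingers 1

```text
clock: 9.15
position: [0.5881, 0.246, 0.0006]
ee_rot: [[-0.164, 0.987, -0.0], [0.987, 0.164, -0.0], [-0.0, -0.0, -1.0]]
ft_force: [0.0, 0.2, 0.8]
gripper_width: 0.02
```

```bash
python3 - <<'E'
from h import *
s=ctrl.state();c=cam('wrist');cv2.imwrite('pics/b12.png',c['im'])
print(s['gripper_width'],s['position'],s['ft_force'])
E
```

```text
0.020394481463027487 [0.58805525 0.24596402 0.00063656] [0.02221574 0.18533742 0.79008746]
```

View pics/b12.png

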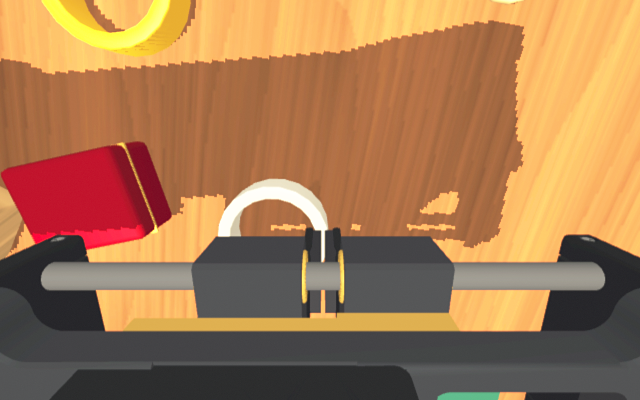

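```bash
python3 - <<'E'
import cv2,numpy as np
a=cv2.imread('pics/b6.png')[220:320,270:380];b=cv2.imread('pics/b12.png')[220:320,270:380]
cv2.imwrite('pics/b13.png',cv2.resize(np.hstack([a,b]),None,fx=3.5,fy=3.5))
E
```

```text
(no output)
```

View pics/b13.png

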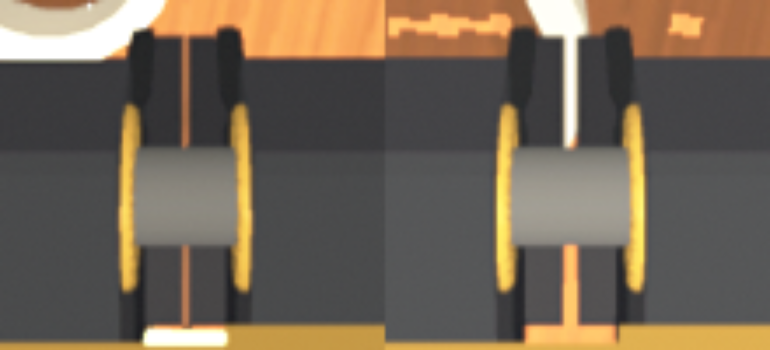

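Call:
move_arm --series '[{"x":0.0,"y":0.0,"z":0.0,"rx":0.0,"ry":0.0,"rz":0.0},{"x":0.0,"y":0.0,"z":0.0,"rx":0.0,"ry":0.0,"rz":0.0},{"x":0.0,"y":0.0,"z":0.0,"rx":0.0,"ry":0.0,"rz":0.0}]' --fingers 1

```text
clock: 9.5
position: [0.5881, 0.246, 0.0007]
ee_rot: [[-0.164, 0.987, 0.0], [0.987, 0.164, 0.0], [0.0, 0.0, -1.0]]
ft_force: [-0.2, -0.3, -0.6]
gripper_width: 0.006
```

Call:
move_arm --series '[{"x":0.0,"y":0.0,"z":0.0,"rx":0.0,"ry":0.0,"rz":0.0},{"x":0.0,"y":0.0,"z":0.0,"rx":0.0,"ry":0.0,"rz":0.0},{"x":0.0,"y":0.0,"z":0.0,"rx":0.0,"ry":0.0,"rz":0.0},{"x":0.0,"y":0.0,"z":0.0,"rx":0.0,"ry":0.0,"rz":0.0},{"x":0.0,"y":0.0,"z":0.02,"rx":0.0,"ry":0.0,"rz":0.0},{"x":0.0,"y":0.0,"z":0.04,"rx":0.0,"ry":0.0,"rz":0.0}]' --fingers 0

```text
clock: 10.1
position: [0.5881, 0.246, -0.0055]
ee_rot: [[-0.164, 0.987, 0.0], [0.987, 0.164, 0.0], [0.0, 0.0, -1.0]]
ft_force: [0.0, 0.2, -0.2]
gripper_width: 0.449
```

Call:
move_arm --series '[{"x":0.0,"y":0.0,"z":0.02,"rx":0.0,"ry":0.0,"rz":0.0},{"x":0.0,"y":0.0,"z":0.04,"rx":0.0,"ry":0.0,"rz":0.0},{"x":0.0,"y":0.0,"z":0.04,"rx":0.0,"ry":0.0,"rz":0.0}]' --fingers 0

```text
clock: 10.4
position: [0.5876, 0.2458, -0.0121]
ee_rot: [[-0.164, 0.987, -0.001], [0.987, 0.164, -0.001], [-0.0, -0.001, -1.0]]
ft_force: [0.2, 0.5, -0.1]
gripper_width: 0.496
```

Call:
move_arm --series '[{"x":0.0,"y":0.0,"z":0.02,"rx":0.0,"ry":0.0,"rz":0.0},{"x":0.0,"y":0.0,"z":0.04,"rx":0.0,"ry":0.0,"rz":0.0},{"x":0.0,"y":0.0,"z":0.04,"rx":0.0,"ry":0.0,"rz":0.0}]' --fingers 0

```text
clock: 10.7
position: [0.5877, 0.2458, -0.0179]
ee_rot: [[-0.164, 0.987, -0.001], [0.987, 0.164, -0.0], [-0.0, -0.001, -1.0]]
ft_force: [0.5, 0.3, -0.5]
gripper_width: 0.504
```

Call:
move_arm --series '[{"x":0.0,"y":0.0,"z":0.02,"rx":0.0,"ry":0.0,"rz":0.0},{"x":0.0,"y":0.0,"z":0.02,"rx":0.0,"ry":0.0,"rz":0.0}]' --fingers 0

```text
clock: 10.9
position: [0.5878, 0.2459, -0.0207]
ee_rot: [[-0.164, 0.987, -0.001], [0.987, 0.164, -0.0], [-0.0, -0.001, -1.0]]
ft_force: [-0.4, -0.2, -0.1]
gripper_width: 0.502
```

Call:
move_arm --series '[{"x":0.0,"y":0.0,"z":0.02,"rx":0.0,"ry":0.0,"rz":0.0},{"x":0.0,"y":0.0,"z":0.02,"rx":0.0,"ry":0.0,"rz":0.0}]' --fingers 0

```text
clock: 11.1
position: [0.5878, 0.2459, -0.0237]
ee_rot: [[-0.164, 0.987, -0.001], [0.987, 0.164, -0.0], [-0.0, -0.001, -1.0]]
ft_force: [-0.6, 0.2, -0.3]
gripper_width: 0.502
```

```bash
python3 - <<'E'
from h import *
s=ctrl.state();c=cam('wrist');cv2.imwrite('pics/b14.png',c['im']);print(s['position'])
E
```

```text
[ 0.58780236  0.24590114 -0.02372134]
```

View pics/b14.png

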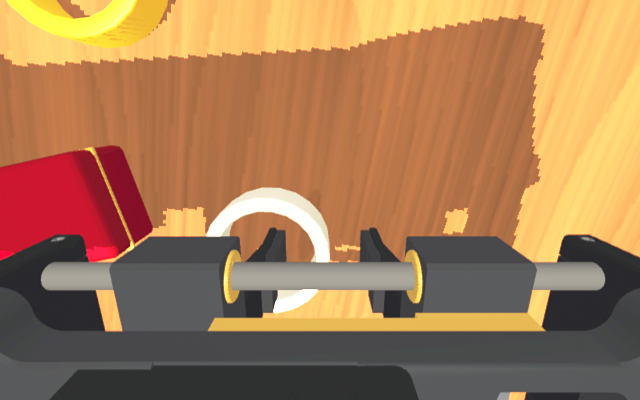

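Call:
move_arm --series '[{"x":0.0,"y":0.0,"z":0.0,"rx":0.0,"ry":0.0,"rz":0.0},{"x":0.0,"y":0.0,"z":0.0,"rx":0.0,"ry":0.0,"rz":0.0},{"x":0.0,"y":0.0,"z":0.0,"rx":0.0,"ry":0.0,"rz":0.0},{"x":0.0,"y":0.0,"z":0.0,"rx":0.0,"ry":0.0,"rz":0.0},{"x":0.0,"y":0.0,"z":0.0,"rx":0.0,"ry":0.0,"rz":0.0},{"x":0.0,"y":0.0,"z":0.0,"rx":0.0,"ry":0.0,"rz":0.0},{"x":0.0,"y":0.0,"z":0.0,"rx":0.0,"ry":0.0,"rz":0.0},{"x":0.0,"y":0.0,"z":0.0,"rx":0.0,"ry":0.0,"rz":0.0}]' --fingers 1

```text
clock: 11.95
position: [0.5881, 0.246, -0.0233]
ee_rot: [[-0.164, 0.987, 0.0], [0.987, 0.164, 0.0], [0.0, 0.0, -1.0]]
ft_force: [-0.6, 0.4, -0.3]
gripper_width: 0.097
```

Call:
move_arm --series '[{"x":0.0,"y":0.0,"z":-0.05,"rx":0.0,"ry":0.0,"rz":0.0},{"x":0.0,"y":0.0,"z":-0.15,"rx":0.0,"ry":0.0,"rz":0.0},{"x":0.0,"y":0.0,"z":-0.3,"rx":0.0,"ry":0.0,"rz":0.0},{"x":0.0,"y":0.0,"z":-0.5,"rx":0.0,"ry":0.0,"rz":0.0},{"x":0.0,"y":0.0,"z":-0.5,"rx":0.0,"ry":0.0,"rz":0.0}]' --fingers 1

```text
clock: 12.45
position: [0.592, 0.2475, 0.058]
ee_rot: [[-0.163, 0.987, 0.009], [0.987, 0.163, 0.005], [0.003, 0.01, -1.0]]
ft_force: [1.2, -0.3, -0.0]
gripper_width: 0.101
```

Call:
move_arm --series '[{"x":-0.2,"y":0.0,"z":0.0,"rx":0.0,"ry":0.0,"rz":0.0},{"x":-0.4,"y":0.0,"z":0.0,"rx":0.0,"ry":0.0,"rz":0.0},{"x":-0.6,"y":0.0,"z":0.0,"rx":0.0,"ry":0.0,"rz":0.0},{"x":-0.8,"y":0.0,"z":0.0,"rx":0.0,"ry":0.0,"rz":0.0},{"x":-1.0,"y":-0.02,"z":0.0,"rx":0.0,"ry":0.0,"rz":0.0},{"x":-1.0,"y":-0.02,"z":0.0,"rx":0.0,"ry":0.0,"rz":0.0}]' --fingers 1

```text
clock: 13.05
position: [0.6104, 0.0904, 0.0524]
ee_rot: [[-0.156, 0.988, 0.001], [0.988, 0.156, -0.003], [-0.003, 0.001, -1.0]]
ft_force: [1.0, 0.0, -0.0]
gripper_width: 0.098
```

Call:
move_arm --series '[{"x":-0.15,"y":0.0,"z":0.0,"rx":0.0,"ry":0.0,"rz":0.0},{"x":-0.33,"y":0.0,"z":0.0,"rx":0.0,"ry":0.0,"rz":0.0},{"x":-0.33,"y":0.0,"z":0.0,"rx":0.0,"ry":0.0,"rz":0.0},{"x":-0.33,"y":0.0,"z":0.0,"rx":0.0,"ry":0.0,"rz":0.0}]' --fingers 1

```text
clock: 13.45
position: [0.6178, 0.0487, 0.052]
ee_rot: [[-0.162, 0.987, 0.0], [0.987, 0.162, 0.001], [0.001, 0.0, -1.0]]
ft_force: [-0.9, 0.7, -1.1]
gripper_width: 0.097
```

```bash
python3 - <<'E'
from h import *
s=ctrl.state();c=cam('wrist');cv2.imwrite('pics/c1.png',c['im']);print(s['position'])
d=cam('scene');zoom(d,(250,150,450,310),'c2.png',4)
print(mv((.6173,.0485,.006),.166))
E
```

```text
[0.6178189  0.04869243 0.05198951]
(array([-0.014, -0.005,  0.305]), array([ 0., -0.,  0.]))
```

View pics/c1.png

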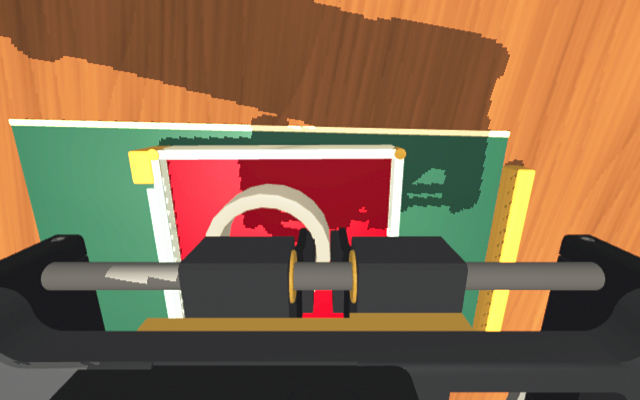

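View pics/c2.png

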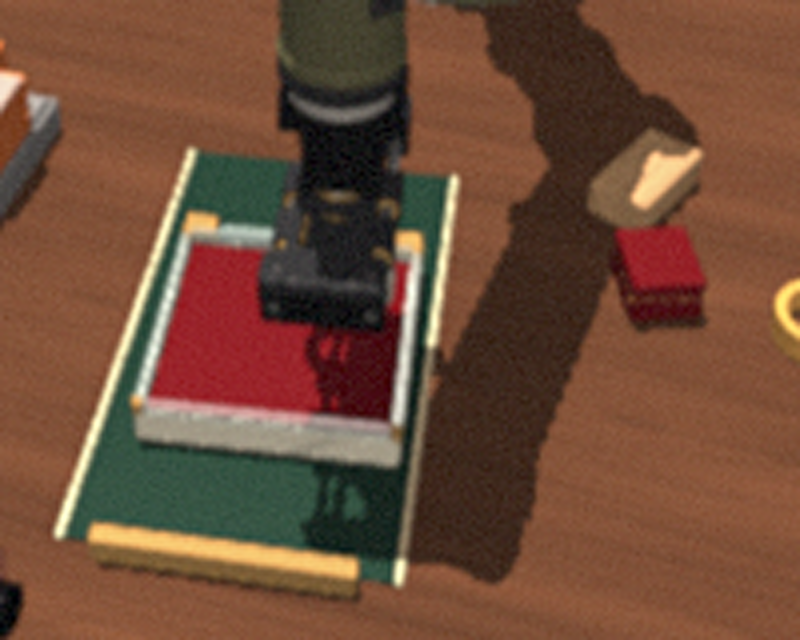

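Call:
move_arm --series '[{"x":-0.01,"y":0.0,"z":0.12,"rx":0.0,"ry":0.0,"rz":0.0},{"x":-0.01,"y":0.0,"z":0.24,"rx":0.0,"ry":0.0,"rz":0.0},{"x":-0.01,"y":0.0,"z":0.28,"rx":0.0,"ry":0.0,"rz":0.0},{"x":-0.01,"y":0.0,"z":0.31,"rx":0.0,"ry":0.0,"rz":0.0},{"x":-0.01,"y":0.0,"z":0.31,"rx":0.0,"ry":0.0,"rz":0.0}]' --fingers 1

```text
clock: 14.05
position: [0.6179, 0.048, 0.005]
ee_rot: [[-0.165, 0.986, -0.0], [0.986, 0.165, 0.0], [0.0, -0.0, -1.0]]
ft_force: [-0.1, -0.2, -0.3]
gripper_width: 0.101
```

Call:
move_arm --series '[{"x":0.0,"y":0.0,"z":0.0,"rx":0.0,"ry":0.0,"rz":0.0},{"x":0.0,"y":0.0,"z":0.0,"rx":0.0,"ry":0.0,"rz":0.0},{"x":0.0,"y":0.0,"z":0.0,"rx":0.0,"ry":0.0,"rz":0.0},{"x":0.0,"y":0.0,"z":-0.1,"rx":0.0,"ry":0.0,"rz":0.0},{"x":0.0,"y":0.0,"z":-0.3,"rx":0.0,"ry":0.0,"rz":0.0},{"x":0.0,"y":0.0,"z":-0.6,"rx":0.0,"ry":0.0,"rz":0.0}]' --fingers 0.4

```text
clock: 14.65
position: [0.6161, 0.0469, 0.0949]
ee_rot: [[-0.163, 0.987, -0.004], [0.987, 0.163, -0.001], [-0.0, -0.004, -1.0]]
ft_force: [1.4, 0.3, -0.0]
gripper_width: 0.296
```

Call:
move_arm --series '[{"x":0.3,"y":-0.1,"z":0.0,"rx":0.0,"ry":0.0,"rz":0.0},{"x":0.6,"y":-0.2,"z":0.0,"rx":0.0,"ry":0.0,"rz":0.0},{"x":0.9,"y":-0.3,"z":0.0,"rx":0.0,"ry":0.0,"rz":0.0},{"x":1.0,"y":-0.3,"z":0.0,"rx":0.0,"ry":0.0,"rz":0.0},{"x":1.0,"y":-0.3,"z":0.0,"rx":0.0,"ry":0.0,"rz":0.0}]' --fingers 0

```text
clock: 15.15
position: [0.5485, 0.1916, 0.0965]
ee_rot: [[-0.169, 0.986, 0.001], [0.986, 0.169, 0.002], [0.002, 0.002, -1.0]]
ft_force: [-0.3, -0.9, 0.9]
gripper_width: 0.493
```

```bash
python3 - <<'E'
from meas import *
d=cam('scene');zoom(d,(250,150,450,310),'c3.png',4)
c=cam('top');zoom(c,(180,100,380,250),'c4.png',4)
bs,m=blobs(c,(22,150,80),(32,255,255),60,(150,120,265,280))
for k in bs: e=cv2.fitEllipse(k);print(e[1],ray(c,e[0],.02))
print(plinth(c),mv((.488,.374,.03),.166))
E
```

```text
(20.889877319335938, 21.96121597290039) [[0.48894358 0.40156162]]
((0.5932620167732239, 0.004625141620635986), (0.16151216626167297, 0.16294512152671814), 9.419017791748047) (array([ 1.302, -0.206,  0.439]), array([ 0.   ,  0.   , -0.001]))
```

View pics/c3.png

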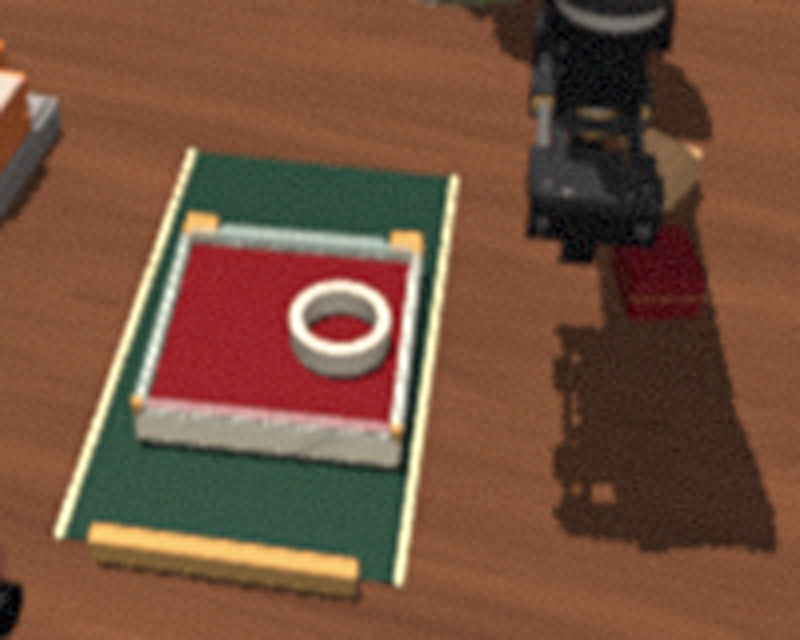

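View pics/c4.png

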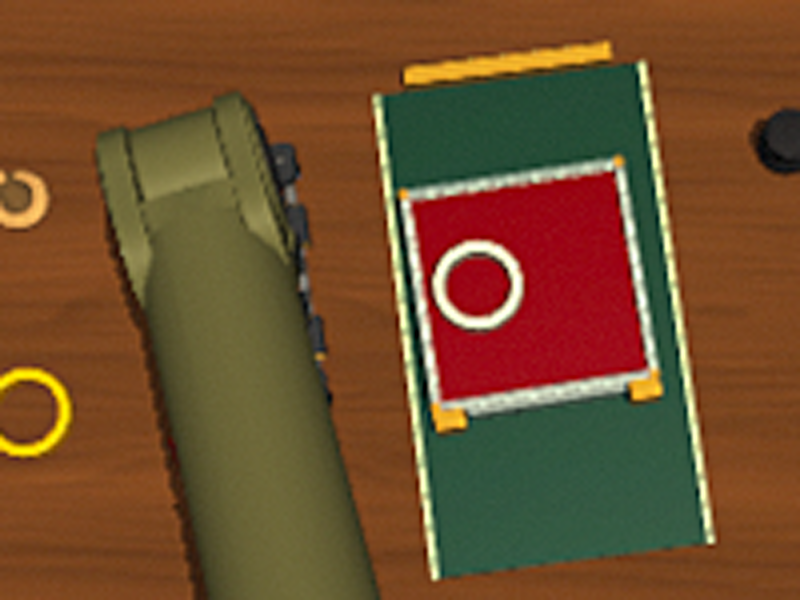

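```bash
python3 - <<'E'
from h import *
print(mv((.4584,.3965,.04),.166))
E
```

```text
(array([ 1.482, -0.376,  0.372]), array([ 0.   ,  0.   , -0.001]))
```

Call:
move_arm --series '[{"x":0.3,"y":-0.1,"z":0.0,"rx":0.0,"ry":0.0,"rz":0.0},{"x":0.6,"y":-0.2,"z":0.0,"rx":0.0,"ry":0.0,"rz":0.0},{"x":0.9,"y":-0.3,"z":0.0,"rx":0.0,"ry":0.0,"rz":0.0},{"x":1.0,"y":-0.38,"z":0.0,"rx":0.0,"ry":0.0,"rz":0.0}]' --fingers 0

```text
clock: 15.65
position: [0.4673, 0.3295, 0.0955]
ee_rot: [[-0.166, 0.986, 0.0], [0.986, 0.166, 0.002], [0.002, 0.0, -1.0]]
ft_force: [-0.7, 0.7, 0.1]
gripper_width: 0.502
```

Call:
move_arm --series '[{"x":0.2,"y":0.0,"z":0.0,"rx":0.0,"ry":0.0,"rz":0.0},{"x":0.48,"y":0.0,"z":0.1,"rx":0.0,"ry":0.0,"rz":0.0},{"x":0.48,"y":0.0,"z":0.37,"rx":0.0,"ry":0.0,"rz":0.0},{"x":0.48,"y":0.0,"z":0.37,"rx":0.0,"ry":0.0,"rz":0.0},{"x":0.48,"y":0.0,"z":0.37,"rx":0.0,"ry":0.0,"rz":0.0}]' --fingers 0

```text
clock: 16.15
position: [0.4583, 0.3943, 0.0394]
ee_rot: [[-0.16, 0.987, -0.0], [0.987, 0.16, -0.003], [-0.003, -0.001, -1.0]]
ft_force: [0.2, -0.1, -0.1]
gripper_width: 0.5
```

```bash
python3 - <<'E'
from h import *
s=ctrl.state();c=cam('wrist');cv2.imwrite('pics/c5.png',c['im'])
bs,m=blobs(c,(15,150,120),(35,255,255),300,(200,100,450,250))
k=bs[0];e=cv2.fitEllipse(cv2.convexHull(k));print(e,ray(c,e[0],.018),s['position'])
print(mv((.4584,.3965,-.023),.166))
E
```

```text
((372.5112609863281, 212.4603729248047), (97.54936981201172, 165.9491729736328), 80.7405014038086) [[0.49530836 0.40293548]] [0.45828497 0.39428609 0.03941746]
(array([ 0.009, -0.004,  0.425]), array([ 0.   ,  0.   , -0.002]))
```

View pics/c5.png

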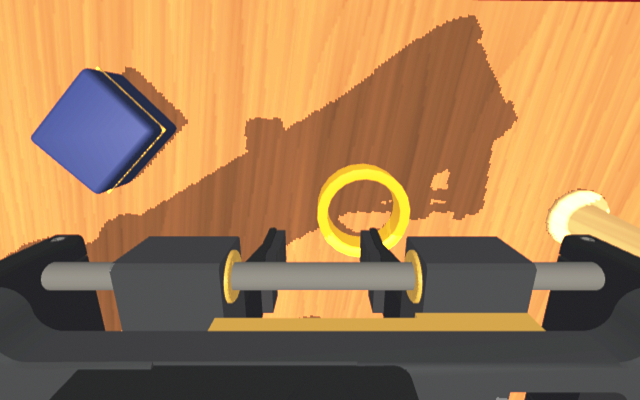

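Call:
move_arm --series '[{"x":0.01,"y":0.0,"z":0.15,"rx":0.0,"ry":0.0,"rz":0.0},{"x":0.01,"y":0.0,"z":0.3,"rx":0.0,"ry":0.0,"rz":0.0},{"x":0.01,"y":0.0,"z":0.42,"rx":0.0,"ry":0.0,"rz":0.0},{"x":0.01,"y":0.0,"z":0.42,"rx":0.0,"ry":0.0,"rz":0.0},{"x":0.01,"y":0.0,"z":0.42,"rx":0.0,"ry":0.0,"rz":0.0}]' --fingers 0

```text
clock: 16.7
position: [0.4582, 0.3987, -0.0214]
ee_rot: [[-0.162, 0.987, 0.002], [0.987, 0.162, 0.001], [0.001, 0.002, -1.0]]
ft_force: [0.6, 0.0, -0.1]
gripper_width: 0.499
```

Call:
move_arm --series '[{"x":0.0,"y":0.0,"z":0.0,"rx":0.0,"ry":0.0,"rz":0.0},{"x":0.0,"y":0.0,"z":0.0,"rx":0.0,"ry":0.0,"rz":0.0},{"x":0.0,"y":0.0,"z":0.0,"rx":0.0,"ry":0.0,"rz":0.0},{"x":0.0,"y":0.0,"z":0.0,"rx":0.0,"ry":0.0,"rz":0.0},{"x":0.0,"y":0.0,"z":0.0,"rx":0.0,"ry":0.0,"rz":0.0},{"x":0.0,"y":0.0,"z":0.0,"rx":0.0,"ry":0.0,"rz":0.0},{"x":0.0,"y":0.0,"z":0.0,"rx":0.0,"ry":0.0,"rz":0.0},{"x":0.0,"y":0.0,"z":0.0,"rx":0.0,"ry":0.0,"rz":0.0}]' --fingers 1

```text
clock: 17.5
position: [0.4565, 0.3991, -0.0231]
ee_rot: [[-0.164, 0.987, 0.0], [0.987, 0.164, 0.0], [0.0, 0.0, -1.0]]
ft_force: [-0.1, -0.8, 1.6]
gripper_width: 0.088
```

Call:
move_arm --series '[{"x":0.0,"y":0.0,"z":-0.05,"rx":0.0,"ry":0.0,"rz":0.0},{"x":0.0,"y":0.0,"z":-0.15,"rx":0.0,"ry":0.0,"rz":0.0},{"x":0.0,"y":0.0,"z":-0.3,"rx":0.0,"ry":0.0,"rz":0.0},{"x":0.0,"y":0.0,"z":-0.5,"rx":0.0,"ry":0.0,"rz":0.0},{"x":0.0,"y":0.0,"z":-0.5,"rx":0.0,"ry":0.0,"rz":0.0}]' --fingers 1

```text
clock: 18.0
position: [0.4592, 0.4017, 0.0575]
ee_rot: [[-0.164, 0.987, 0.007], [0.987, 0.164, 0.007], [0.006, 0.008, -1.0]]
ft_force: [0.6, -0.0, 0.3]
gripper_width: 0.093
```

```bash
python3 - <<'E'
from h import *
s=ctrl.state();print(s['position'])
# target ring centre (0,-.04) in plinth -> tcp -31 along x
p=np.array([.5932,.0046]);a=.166;x=np.array([np.cos(a),np.sin(a)]);y=np.array([-x[1],x[0]])
t=p-.0385*y-.031*x;print(t,mv((t[0],t[1],.051),.166))
E
```

```text
[0.45916677 0.40168688 0.05754284]
[ 0.56898783 -0.03849316] (array([-3.015,  0.242,  0.029]), array([ 0.002, -0.002, -0.001]))
```

Call:
move_arm --series '[{"x":-0.2,"y":0.0,"z":0.0,"rx":0.0,"ry":0.0,"rz":0.0},{"x":-0.45,"y":0.05,"z":0.0,"rx":0.0,"ry":0.0,"rz":0.0},{"x":-0.7,"y":0.05,"z":0.0,"rx":0.0,"ry":0.0,"rz":0.0},{"x":-1.0,"y":0.08,"z":0.0,"rx":0.0,"ry":0.0,"rz":0.0}]' --fingers 1

```text
clock: 18.4
position: [0.4921, 0.2528, 0.052]
ee_rot: [[-0.166, 0.986, -0.0], [0.986, 0.166, 0.001], [0.001, 0.0, -1.0]]
ft_force: [0.8, -0.0, -0.2]
gripper_width: 0.093
```

Call:
move_arm --series '[{"x":-0.25,"y":0.0,"z":0.0,"rx":0.0,"ry":0.0,"rz":0.0},{"x":-0.5,"y":0.05,"z":0.0,"rx":0.0,"ry":0.0,"rz":0.0},{"x":-0.75,"y":0.05,"z":0.0,"rx":0.0,"ry":0.0,"rz":0.0},{"x":-1.0,"y":0.08,"z":0.0,"rx":0.0,"ry":0.0,"rz":0.0}]' --fingers 1

```text
clock: 18.8
position: [0.5288, 0.1055, 0.052]
ee_rot: [[-0.164, 0.986, -0.0], [0.986, 0.164, 0.001], [0.001, 0.0, -1.0]]
ft_force: [0.5, 0.4, -0.6]
gripper_width: 0.09
```

Call:
move_arm --series '[{"x":-0.25,"y":0.0,"z":0.0,"rx":0.0,"ry":0.0,"rz":0.0},{"x":-0.5,"y":0.05,"z":0.0,"rx":0.0,"ry":0.0,"rz":0.0},{"x":-0.75,"y":0.05,"z":0.0,"rx":0.0,"ry":0.0,"rz":0.0},{"x":-1.0,"y":0.08,"z":0.0,"rx":0.0,"ry":0.0,"rz":0.0},{"x":-1.0,"y":0.08,"z":0.0,"rx":0.0,"ry":0.0,"rz":0.0},{"x":-1.0,"y":0.08,"z":0.0,"rx":0.0,"ry":0.0,"rz":0.0}]' --fingers 1

```text
clock: 19.4
position: [0.5653, -0.0399, 0.0519]
ee_rot: [[-0.161, 0.987, -0.0], [0.987, 0.161, 0.0], [0.0, 0.0, -1.0]]
ft_force: [-0.4, 0.7, -1.4]
gripper_width: 0.093
```

```bash
python3 - <<'E'
from h import *
s=ctrl.state();c=cam('wrist');cv2.imwrite('pics/c6.png',c['im']);print(s['position'],s['gripper_width'])
print(mv((.5690,-.0385,.005),.166))
E
```

```text
[ 0.56532129 -0.0399117   0.05186102] 0.0926654266310505
(array([-0.006,  0.025,  0.311]), array([-0., -0., -0.]))
```

View pics/c6.png

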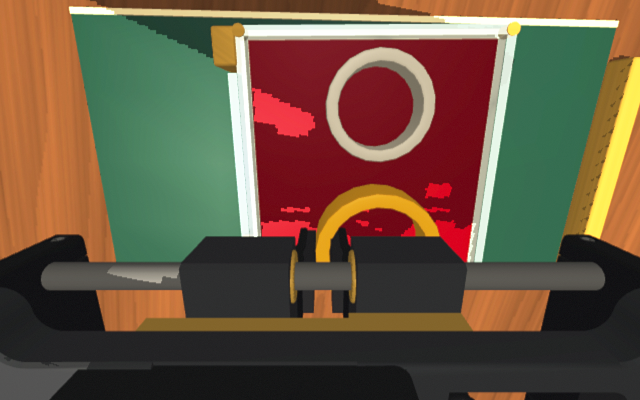

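Call:
move_arm --series '[{"x":0.0,"y":0.02,"z":0.12,"rx":0.0,"ry":0.0,"rz":0.0},{"x":0.0,"y":0.02,"z":0.24,"rx":0.0,"ry":0.0,"rz":0.0},{"x":0.0,"y":0.02,"z":0.28,"rx":0.0,"ry":0.0,"rz":0.0},{"x":0.0,"y":0.02,"z":0.31,"rx":0.0,"ry":0.0,"rz":0.0},{"x":0.0,"y":0.02,"z":0.31,"rx":0.0,"ry":0.0,"rz":0.0}]' --fingers 1

```text
clock: 19.95
position: [0.5682, -0.0377, 0.0051]
ee_rot: [[-0.165, 0.986, -0.0], [0.986, 0.165, 0.0], [0.0, -0.0, -1.0]]
ft_force: [-1.0, 0.6, 0.2]
gripper_width: 0.091
```

Call:
move_arm --series '[{"x":0.0,"y":0.0,"z":0.0,"rx":0.0,"ry":0.0,"rz":0.0},{"x":0.0,"y":0.0,"z":0.0,"rx":0.0,"ry":0.0,"rz":0.0},{"x":0.0,"y":0.0,"z":0.0,"rx":0.0,"ry":0.0,"rz":0.0},{"x":0.0,"y":0.0,"z":-0.1,"rx":0.0,"ry":0.0,"rz":0.0},{"x":0.0,"y":0.0,"z":-0.3,"rx":0.0,"ry":0.0,"rz":0.0},{"x":0.0,"y":0.0,"z":-0.6,"rx":0.0,"ry":0.0,"rz":0.0},{"x":0.0,"y":0.0,"z":-0.6,"rx":0.0,"ry":0.0,"rz":0.0}]' --fingers 0.4

```text
clock: 20.65
position: [0.5735, -0.0391, 0.1029]
ee_rot: [[-0.163, 0.987, 0.013], [0.987, 0.163, 0.001], [-0.001, 0.013, -1.0]]
ft_force: [0.3, -0.1, 0.5]
gripper_width: 0.299
```

```bash
python3 - <<'E'
from h import *
s=ctrl.state();c=cam('wrist');cv2.imwrite('pics/c7.png',c['im']);print(s['position'],s['gripper_width'])
d=cam('scene');zoom(d,(190,150,470,330),'c8.png',2.8)
E
```

```text
[ 0.57352396 -0.03912584  0.10287099] 0.2987405497912326
```

View pics/c7.png

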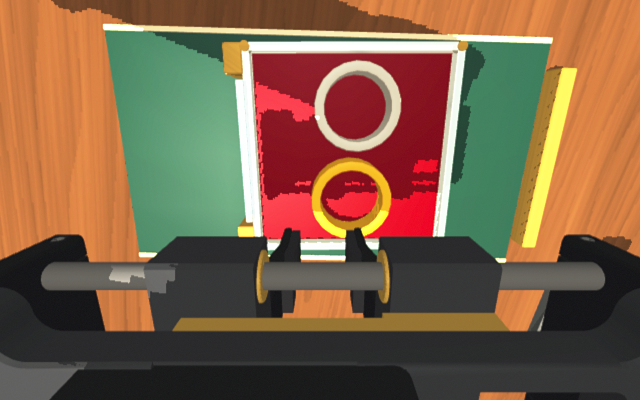

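View pics/c8.png

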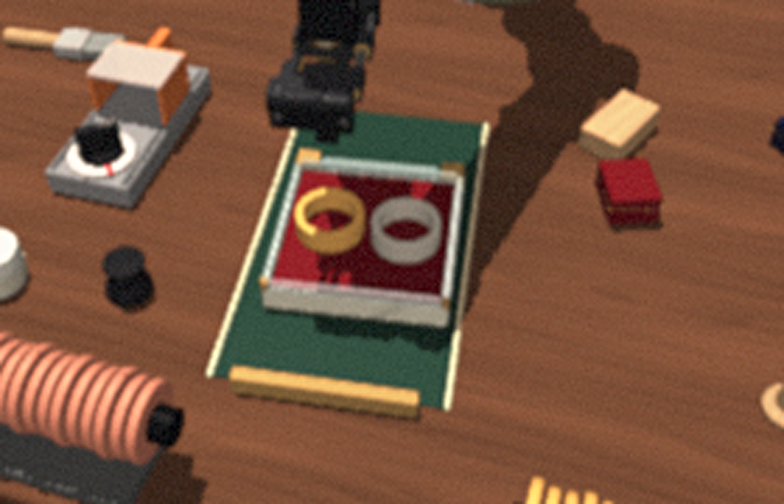

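```bash
python3 - <<'E'
from h import *
print(mv((.432,.058,.10),.1395+np.pi/2), ctrl.state()['q'])
E
```

```text
(array([ 0.786, -0.802, -0.018]), array([ 0.001,  0.001, -0.492])) [-0.3630402   0.22143742  0.43794212  1.78472505 -0.10322156  1.15333201
  0.27128131]
```

Call:
move_arm --series '[{"x":0.2,"y":-0.2,"z":0.0,"rx":0.0,"ry":0.0,"rz":-0.05},{"x":0.4,"y":-0.4,"z":0.0,"rx":0.0,"ry":0.0,"rz":-0.09},{"x":0.6,"y":-0.6,"z":0.0,"rx":0.0,"ry":0.0,"rz":-0.14},{"x":0.79,"y":-0.78,"z":0.0,"rx":0.0,"ry":0.0,"rz":-0.19},{"x":0.79,"y":-0.78,"z":0.0,"rx":0.0,"ry":0.0,"rz":-0.24},{"x":0.79,"y":-0.78,"z":0.0,"rx":0.0,"ry":0.0,"rz":-0.28},{"x":0.79,"y":-0.78,"z":0.0,"rx":0.0,"ry":0.0,"rz":-0.33},{"x":0.79,"y":-0.78,"z":0.0,"rx":0.0,"ry":0.0,"rz":-0.38}]' --fingers 1

```text
clock: 21.55
position: [0.4326, 0.059, 0.0945]
ee_rot: [[-0.976, 0.219, -0.002], [0.219, 0.976, -0.0], [0.001, -0.001, -1.0]]
ft_force: [-0.3, -0.2, -0.5]
gripper_width: 0.008
```

```bash
python3 - <<'E'
from h import *
print(ctrl.state()['position'],mv((.432,.058,.10),.1395+np.pi/2))
E
```

```text
[0.43259233 0.05902447 0.09448015] (array([ 0.002, -0.008, -0.037]), array([-0.   , -0.   , -0.115]))
```

Call:
move_arm --series '[{"x":0.0,"y":0.0,"z":0.1,"rx":0.0,"ry":0.0,"rz":-0.045},{"x":0.0,"y":0.0,"z":0.25,"rx":0.0,"ry":0.0,"rz":-0.09},{"x":0.0,"y":0.0,"z":0.45,"rx":0.0,"ry":0.0,"rz":-0.115},{"x":0.0,"y":0.0,"z":0.65,"rx":0.0,"ry":0.0,"rz":-0.115},{"x":0.0,"y":0.0,"z":0.74,"rx":0.0,"ry":0.0,"rz":-0.115},{"x":0.0,"y":0.0,"z":0.74,"rx":0.0,"ry":0.0,"rz":-0.115},{"x":0.0,"y":0.0,"z":0.74,"rx":0.0,"ry":0.0,"rz":-0.115}]' --fingers 1

```text
clock: 22.25
position: [0.4332, 0.059, -0.0159]
ee_rot: [[-0.991, -0.134, -0.001], [-0.134, 0.991, -0.0], [0.001, -0.0, -1.0]]
ft_force: [0.0, -0.2, -0.1]
gripper_width: 0.005
```

```bash
python3 - <<'E'
from h import *
s=ctrl.state();print(s['position'],s['ft_force'],mv((.4765,.0642,s['position'][2]),.1395+np.pi/2))
c=cam('wrist');cv2.imwrite('pics/d1.png',c['im'])
d=cam('scene');zoom(d,(250,150,450,310),'d2.png',4)
E
```

```text
[ 0.43318171  0.05899277 -0.01592107] [ 0.04665907 -0.19724305 -0.06606745] (array([-0.291, -0.004, -0.   ]), array([-0.   , -0.   , -0.002]))
```

View pics/d1.png

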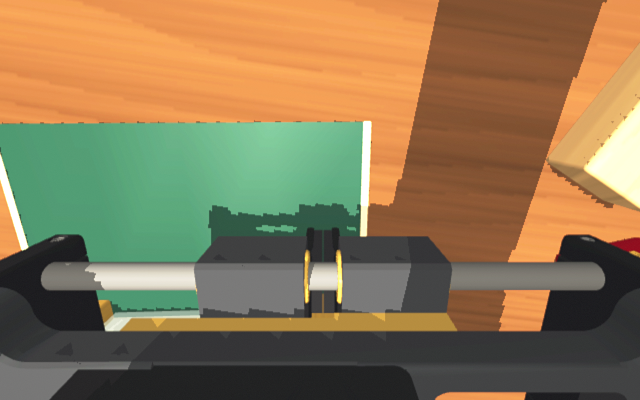

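View pics/d2.png

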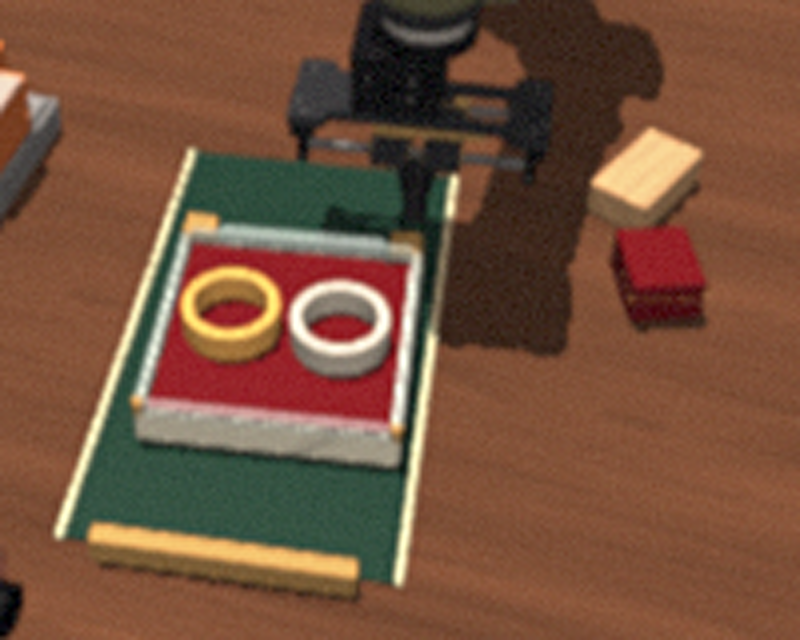

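Call:
move_arm --series '[{"x":-0.05,"y":0.0,"z":0.0,"rx":0.0,"ry":0.0,"rz":0.0},{"x":-0.1,"y":0.0,"z":0.0,"rx":0.0,"ry":0.0,"rz":0.0},{"x":-0.15,"y":0.0,"z":0.0,"rx":0.0,"ry":0.0,"rz":0.0},{"x":-0.18,"y":0.0,"z":0.0,"rx":0.0,"ry":0.0,"rz":0.0},{"x":-0.21,"y":0.0,"z":0.0,"rx":0.0,"ry":0.0,"rz":0.0},{"x":-0.23,"y":0.0,"z":0.0,"rx":0.0,"ry":0.0,"rz":0.0},{"x":-0.25,"y":0.0,"z":0.0,"rx":0.0,"ry":0.0,"rz":0.0}]' --fingers 1

```text
clock: 23.05
position: [0.4645, 0.0635, -0.017]
ee_rot: [[-0.991, -0.134, -0.013], [-0.134, 0.991, -0.001], [0.013, 0.0, -1.0]]
ft_force: [-15.1, -0.4, 13.0]
gripper_width: 0.008
```

```bash
cat > pm.py <<'E'
from meas import *
B=np.array([.682,.0095]);ba=.1395
def pl(c=None,show=None):
    c=c or cam('top')
    r=plinth(c);p=np.array(r[0]);a=np.deg2rad(r[2])
    if a>.8:a-=np.pi/2
    v=p-B;x=np.array([np.cos(ba),np.sin(ba)]);y=np.array([-x[1],x[0]])
    px=np.array([np.cos(a),np.sin(a)]);py=np.array([-px[1],px[0]])
    s=ctrl.state()
    t=s['position'][:2]-p
    print('plinth in bay x %.1f y %.1f mm yaw %.3f size %s'%(v@x*1e3,v@y*1e3,a-ba,np.round(np.array(r[1])*1e3,1)),'| tcp in plinth %.1f %.1f z %.4f'%(t@px*1e3,t@py*1e3,s['position'][2]),'F',np.round(s['ft_force'],1))
    if show: zoom(c,(250,90,400,260),show,3.5)
E
python3 -c "
from pm import *
pl(show='d3.png')"
```

```text
plinth in bay x -88.3 y 7.5 mm yaw 0.029 size [161.7 162.3] | tcp in plinth -117.0 79.8 z -0.0170 F [-13.1  -1.3   9.4]
```

View pics/d3.png

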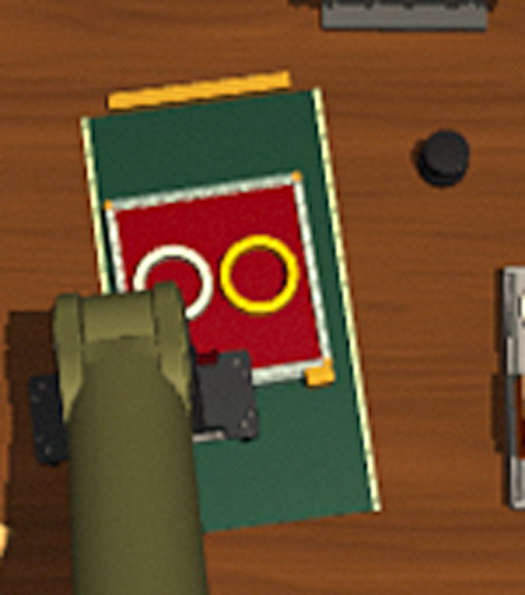

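Call:
move_arm --series '[{"x":-0.02,"y":0.0,"z":0.0,"rx":0.0,"ry":0.0,"rz":0.0},{"x":-0.04,"y":0.0,"z":0.0,"rx":0.0,"ry":0.0,"rz":0.0},{"x":-0.06,"y":0.0,"z":0.0,"rx":0.0,"ry":0.0,"rz":0.0},{"x":-0.08,"y":0.0,"z":0.0,"rx":0.0,"ry":0.0,"rz":0.0},{"x":-0.1,"y":0.0,"z":0.0,"rx":0.0,"ry":0.0,"rz":0.0},{"x":-0.1,"y":0.0,"z":0.0,"rx":0.0,"ry":0.0,"rz":0.0}]' --fingers 1

```text
clock: 23.7
position: [0.4785, 0.0685, -0.0173]
ee_rot: [[-0.991, -0.136, -0.014], [-0.136, 0.991, 0.002], [0.014, 0.004, -1.0]]
ft_force: [-14.5, 4.6, 9.3]
gripper_width: 0.005
```

```bash
python3 -c "
from pm import *
pl()"
```

```text
plinth in bay x -79.5 y 3.2 mm yaw -0.045 size [160.9 162.4] | tcp in plinth -117.5 78.3 z -0.0173 F [-13.7   4.7   8.2]
```

```bash
cat >> pm.py <<'E'
def go(side,behind=18,out=80,c=None):
    c=c or cam('top');r=plinth(c);p=np.array(r[0]);a=np.deg2rad(r[2])
    if a>.8:a-=np.pi/2
    px=np.array([np.cos(a),np.sin(a)]);py=np.array([-px[1],px[0]]);x=np.array([np.cos(ba),np.sin(ba)])
    t=p-.117*px+side*out/1e3*py-behind/1e3*x
    print('go',side,np.round(t,4),mv((t[0],t[1],-.017),ba+np.pi/2))
E
python3 -c "
from pm import *
pl();go(-1)"
```

```text
plinth in bay x -79.6 y 3.0 mm yaw -0.045 size [161.  162.7] | tcp in plinth -117.5 78.4 z -0.0173 F [-13.5   5.6   9.5]
go -1 [ 0.476  -0.0915] (array([ 0.161, -1.054, -0.004]), array([ 0.001, -0.004, -0.001]))
```

Call:
move_arm --series '[{"x":0.1,"y":0.0,"z":0.0,"rx":0.0,"ry":0.0,"rz":0.0},{"x":0.22,"y":0.0,"z":0.0,"rx":0.0,"ry":0.0,"rz":0.0},{"x":0.22,"y":-0.25,"z":0.0,"rx":0.0,"ry":0.0,"rz":0.0},{"x":0.22,"y":-0.5,"z":0.0,"rx":0.0,"ry":0.0,"rz":0.0},{"x":0.22,"y":-0.75,"z":0.0,"rx":0.0,"ry":0.0,"rz":0.0},{"x":0.22,"y":-1.0,"z":0.0,"rx":0.0,"ry":0.0,"rz":0.0},{"x":0.22,"y":-1.0,"z":0.0,"rx":0.0,"ry":0.0,"rz":0.0},{"x":0.22,"y":-1.0,"z":0.0,"rx":0.0,"ry":0.0,"rz":0.0}]' --fingers 1

```text
clock: 24.65
position: [0.473, -0.0877, -0.0159]
ee_rot: [[-0.991, -0.132, -0.0], [-0.132, 0.991, -0.0], [0.0, -0.0, -1.0]]
ft_force: [-1.4, -0.5, -0.6]
gripper_width: 0.007
```

```bash
python3 -c "
from pm import *
pl();go(-1,0)"
```

```text
plinth in bay x -79.2 y 3.2 mm yaw -0.044 size [162.1 162.3] | tcp in plinth -138.0 -75.2 z -0.0160 F [ 0.7  1.  -0.4]
go -1 [ 0.4935 -0.0887] (array([-0.134, -0.038,  0.006]), array([ 0.   , -0.   , -0.001]))
```

Call:
move_arm --series '[{"x":-0.06,"y":-0.035,"z":0.0,"rx":0.0,"ry":0.0,"rz":0.0},{"x":-0.1,"y":-0.035,"z":0.0,"rx":0.0,"ry":0.0,"rz":0.0},{"x":-0.14,"y":-0.035,"z":0.0,"rx":0.0,"ry":0.0,"rz":0.0},{"x":-0.18,"y":-0.035,"z":0.0,"rx":0.0,"ry":0.0,"rz":0.0},{"x":-0.21,"y":-0.035,"z":0.0,"rx":0.0,"ry":0.0,"rz":0.0},{"x":-0.24,"y":-0.035,"z":0.0,"rx":0.0,"ry":0.0,"rz":0.0},{"x":-0.27,"y":-0.035,"z":0.0,"rx":0.0,"ry":0.0,"rz":0.0},{"x":-0.3,"y":-0.035,"z":0.0,"rx":0.0,"ry":0.0,"rz":0.0}]' --fingers 1

```text
clock: 25.55
position: [0.5117, -0.0904, -0.0169]
ee_rot: [[-0.991, -0.132, -0.013], [-0.132, 0.991, -0.004], [0.013, -0.002, -1.0]]
ft_force: [-14.8, -8.3, 10.7]
gripper_width: 0.006
```

```bash
python3 -c "
from pm import *
pl(show='d4.png');go(1)"
```

```text
plinth in bay x -68.2 y 8.2 mm yaw 0.044 size [161.1 161.6] | tcp in plinth -116.3 -78.3 z -0.0168 F [-7.7 -7.5  4.8]
go 1 [0.4665 0.063 ] (array([0.176, 1.053, 0.   ]), array([-0.001, -0.003, -0.002]))
```

View pics/d4.png

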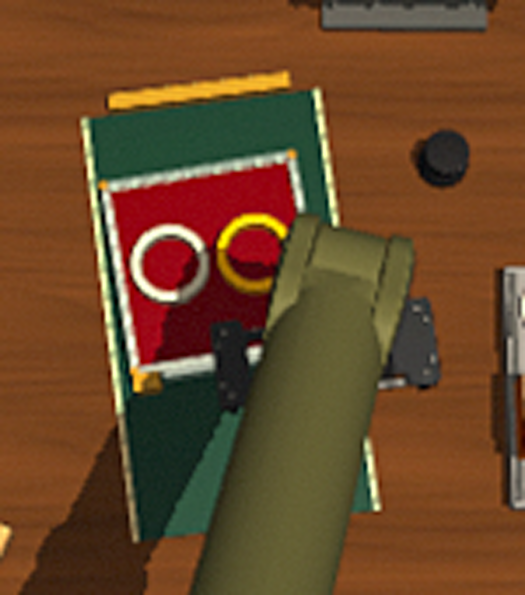

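Call:
move_arm --series '[{"x":0.1,"y":0.0,"z":0.0,"rx":0.0,"ry":0.0,"rz":0.0},{"x":0.22,"y":0.0,"z":0.0,"rx":0.0,"ry":0.0,"rz":0.0},{"x":0.22,"y":0.25,"z":0.0,"rx":0.0,"ry":0.0,"rz":0.0},{"x":0.22,"y":0.5,"z":0.0,"rx":0.0,"ry":0.0,"rz":0.0},{"x":0.22,"y":0.75,"z":0.0,"rx":0.0,"ry":0.0,"rz":0.0},{"x":0.22,"y":1.0,"z":0.0,"rx":0.0,"ry":0.0,"rz":0.0},{"x":0.22,"y":1.0,"z":0.0,"rx":0.0,"ry":0.0,"rz":0.0},{"x":0.22,"y":1.0,"z":0.0,"rx":0.0,"ry":0.0,"rz":0.0}]' --fingers 1

```text
clock: 26.45
position: [0.4658, 0.0594, -0.0158]
ee_rot: [[-0.991, -0.137, 0.0], [-0.137, 0.991, -0.0], [-0.0, -0.0, -1.0]]
ft_force: [0.2, -0.7, -0.2]
gripper_width: 0.006
```

```bash
python3 -c "
from pm import *
pl();go(1,0)"
```

```text
plinth in bay x -66.8 y 8.6 mm yaw 0.043 size [161.9 162.2] | tcp in plinth -137.3 75.7 z -0.0158 F [ 0.2 -0.7  1.4]
go 1 [0.485  0.0661] (array([-0.134,  0.04 ,  0.008]), array([-0.   ,  0.   , -0.002]))
```

Call:
move_arm --series '[{"x":-0.06,"y":0.03,"z":0.0,"rx":0.0,"ry":0.0,"rz":0.0},{"x":-0.1,"y":0.03,"z":0.0,"rx":0.0,"ry":0.0,"rz":0.0},{"x":-0.14,"y":0.03,"z":0.0,"rx":0.0,"ry":0.0,"rz":0.0},{"x":-0.18,"y":0.03,"z":0.0,"rx":0.0,"ry":0.0,"rz":0.0},{"x":-0.22,"y":0.03,"z":0.0,"rx":0.0,"ry":0.0,"rz":0.0},{"x":-0.26,"y":0.03,"z":0.0,"rx":0.0,"ry":0.0,"rz":0.0},{"x":-0.3,"y":0.03,"z":0.0,"rx":0.0,"ry":0.0,"rz":0.0},{"x":-0.33,"y":0.03,"z":0.0,"rx":0.0,"ry":0.0,"rz":0.0}]' --fingers 1

```text
clock: 27.35
position: [0.5071, 0.0714, -0.0174]
ee_rot: [[-0.991, -0.135, -0.015], [-0.135, 0.991, 0.002], [0.014, 0.004, -1.0]]
ft_force: [-14.1, 4.9, 9.3]
gripper_width: 0.005
```

```bash
python3 -c "
from pm import *
pl();go(-1)"
```

```text
plinth in bay x -51.5 y 1.3 mm yaw -0.062 size [161.4 162.4] | tcp in plinth -116.8 77.1 z -0.0173 F [-9.5  4.7  4. ]
go -1 [ 0.5033 -0.0877] (array([ 0.178, -1.047, -0.004]), array([ 0.001, -0.004, -0.001]))
```

Call:
move_arm --series '[{"x":0.1,"y":0.0,"z":0.0,"rx":0.0,"ry":0.0,"rz":0.0},{"x":0.22,"y":0.0,"z":0.0,"rx":0.0,"ry":0.0,"rz":0.0},{"x":0.22,"y":-0.25,"z":0.0,"rx":0.0,"ry":0.0,"rz":0.0},{"x":0.22,"y":-0.5,"z":0.0,"rx":0.0,"ry":0.0,"rz":0.0},{"x":0.22,"y":-0.75,"z":0.0,"rx":0.0,"ry":0.0,"rz":0.0},{"x":0.22,"y":-1.0,"z":0.0,"rx":0.0,"ry":0.0,"rz":0.0},{"x":0.22,"y":-1.0,"z":0.0,"rx":0.0,"ry":0.0,"rz":0.0},{"x":0.22,"y":-1.0,"z":0.0,"rx":0.0,"ry":0.0,"rz":0.0}]' --fingers 1

```text
clock: 28.25
position: [0.5016, -0.0851, -0.0159]
ee_rot: [[-0.991, -0.131, 0.0], [-0.131, 0.991, -0.0], [0.0, -0.0, -1.0]]
ft_force: [0.5, 0.6, 0.5]
gripper_width: 0.003
```

```bash
python3 -c "
from pm import *
pl();go(-1,0)"
```

```text
plinth in bay x -50.4 y 0.7 mm yaw -0.062 size [161.4 162.7] | tcp in plinth -136.8 -76.5 z -0.0160 F [-0.5 -0.5 -0.1]
go -1 [ 0.5215 -0.0855] (array([-0.13 , -0.036,  0.006]), array([ 0.   , -0.   , -0.001]))
```

Call:
move_arm --series '[{"x":-0.06,"y":-0.035,"z":0.0,"rx":0.0,"ry":0.0,"rz":0.0},{"x":-0.1,"y":-0.035,"z":0.0,"rx":0.0,"ry":0.0,"rz":0.0},{"x":-0.14,"y":-0.035,"z":0.0,"rx":0.0,"ry":0.0,"rz":0.0},{"x":-0.18,"y":-0.035,"z":0.0,"rx":0.0,"ry":0.0,"rz":0.0},{"x":-0.22,"y":-0.035,"z":0.0,"rx":0.0,"ry":0.0,"rz":0.0},{"x":-0.26,"y":-0.035,"z":0.0,"rx":0.0,"ry":0.0,"rz":0.0},{"x":-0.3,"y":-0.035,"z":0.0,"rx":0.0,"ry":0.0,"rz":0.0},{"x":-0.34,"y":-0.035,"z":0.0,"rx":0.0,"ry":0.0,"rz":0.0}]' --fingers 1

```text
clock: 29.15
position: [0.5465, -0.0869, -0.0168]
ee_rot: [[-0.991, -0.132, -0.012], [-0.132, 0.991, -0.004], [0.013, -0.003, -1.0]]
ft_force: [-13.9, -8.2, 10.0]
gripper_width: 0.006
```

```bash
python3 -c "
from pm import *
pl(show='d5.png');go(1)"
```

```text
plinth in bay x -34.2 y 8.1 mm yaw 0.056 size [161.3 163. ] | tcp in plinth -116.0 -78.2 z -0.0167 F [-7.  -5.6  3.1]
go 1 [0.4998 0.067 ] (array([0.188, 1.056, 0.   ]), array([-0.001, -0.003, -0.002]))
```

Call:
move_arm --series '[{"x":0.1,"y":0.0,"z":0.0,"rx":0.0,"ry":0.0,"rz":0.0},{"x":0.22,"y":0.0,"z":0.0,"rx":0.0,"ry":0.0,"rz":0.0},{"x":0.22,"y":0.25,"z":0.0,"rx":0.0,"ry":0.0,"rz":0.0},{"x":0.22,"y":0.5,"z":0.0,"rx":0.0,"ry":0.0,"rz":0.0},{"x":0.22,"y":0.75,"z":0.0,"rx":0.0,"ry":0.0,"rz":0.0},{"x":0.22,"y":1.0,"z":0.0,"rx":0.0,"ry":0.0,"rz":0.0},{"x":0.22,"y":1.0,"z":0.0,"rx":0.0,"ry":0.0,"rz":0.0},{"x":0.22,"y":1.0,"z":0.0,"rx":0.0,"ry":0.0,"rz":0.0}]' --fingers 1

```text
clock: 30.05
position: [0.5001, 0.0636, -0.0158]
ee_rot: [[-0.99, -0.138, 0.0], [-0.138, 0.99, 0.0], [-0.0, 0.0, -1.0]]
ft_force: [-1.2, -0.4, 0.3]
gripper_width: 0.008
```

```bash
python3 -c "
from pm import *
pl();go(1,0)"
```

```text
plinth in bay x -33.8 y 9.3 mm yaw 0.065 size [163.9 163.8] | tcp in plinth -134.2 77.0 z -0.0158 F [ 0.1 -0.4  0.1]
go 1 [0.5166 0.0679] (array([-0.114,  0.03 ,  0.008]), array([-0.   ,  0.   , -0.002]))
```

Call:
move_arm --series '[{"x":-0.06,"y":0.025,"z":0.0,"rx":0.0,"ry":0.0,"rz":0.0},{"x":-0.1,"y":0.025,"z":0.0,"rx":0.0,"ry":0.0,"rz":0.0},{"x":-0.14,"y":0.025,"z":0.0,"rx":0.0,"ry":0.0,"rz":0.0},{"x":-0.18,"y":0.025,"z":0.0,"rx":0.0,"ry":0.0,"rz":0.0},{"x":-0.22,"y":0.025,"z":0.0,"rx":0.0,"ry":0.0,"rz":0.0},{"x":-0.26,"y":0.025,"z":0.0,"rx":0.0,"ry":0.0,"rz":0.0},{"x":-0.29,"y":0.025,"z":0.0,"rx":0.0,"ry":0.0,"rz":0.0},{"x":-0.31,"y":0.025,"z":0.0,"rx":0.0,"ry":0.0,"rz":0.0}]' --fingers 1

```text
clock: 30.95
position: [0.5384, 0.0743, -0.0172]
ee_rot: [[-0.991, -0.135, -0.015], [-0.135, 0.991, 0.002], [0.015, 0.004, -1.0]]
ft_force: [-17.5, 4.5, 11.7]
gripper_width: 0.003
```

```bash
python3 -c "
from pm import *
pl(show='d6.png');go(-1)"
```

```text
plinth in bay x -18.7 y 3.0 mm yaw -0.045 size [161.  163.9] | tcp in plinth -117.3 76.0 z -0.0172 F [-13.    4.6   7.9]
go -1 [ 0.5372 -0.0843] (array([ 0.155, -1.047, -0.004]), array([ 0.001, -0.004, -0.001]))
```

Call:
move_arm --series '[{"x":0.1,"y":0.0,"z":0.0,"rx":0.0,"ry":0.0,"rz":0.0},{"x":0.22,"y":0.0,"z":0.0,"rx":0.0,"ry":0.0,"rz":0.0},{"x":0.22,"y":-0.25,"z":0.0,"rx":0.0,"ry":0.0,"rz":0.0},{"x":0.22,"y":-0.5,"z":0.0,"rx":0.0,"ry":0.0,"rz":0.0},{"x":0.22,"y":-0.75,"z":0.0,"rx":0.0,"ry":0.0,"rz":0.0},{"x":0.22,"y":-1.0,"z":0.0,"rx":0.0,"ry":0.0,"rz":0.0},{"x":0.22,"y":-1.0,"z":0.0,"rx":0.0,"ry":0.0,"rz":0.0},{"x":0.22,"y":-1.0,"z":0.0,"rx":0.0,"ry":0.0,"rz":0.0}]' --fingers 1

```text
clock: 31.85
position: [0.5331, -0.0825, -0.0159]
ee_rot: [[-0.991, -0.131, 0.0], [-0.131, 0.991, -0.0], [-0.0, -0.0, -1.0]]
ft_force: [0.4, 0.6, 0.1]
gripper_width: 0.005
```

```bash
python3 -c "
from pm import *
pl(show='d7.png');go(-1,0)"
```

```text
plinth in bay x -18.8 y 2.4 mm yaw -0.037 size [162.  162.6] | tcp in plinth -138.7 -76.4 z -0.0160 F [-0.3  0.5 -0.1]
go -1 [ 0.5546 -0.0816] (array([-0.142, -0.03 ,  0.006]), array([ 0.   , -0.   , -0.001]))
```

View pics/d7.png

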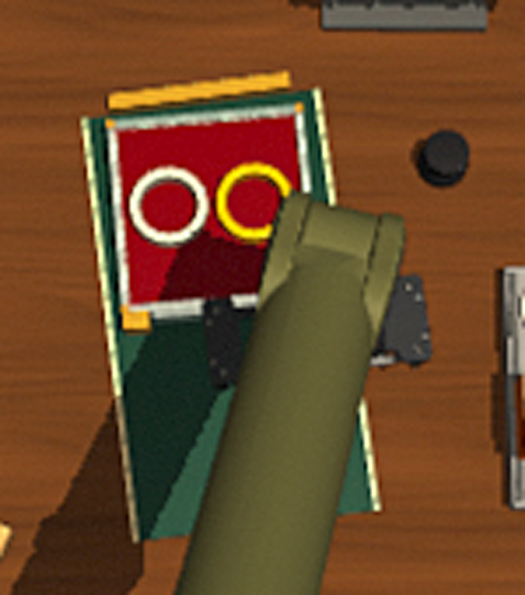

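Call:
move_arm --series '[{"x":-0.06,"y":-0.03,"z":0.0,"rx":0.0,"ry":0.0,"rz":0.0},{"x":-0.1,"y":-0.03,"z":0.0,"rx":0.0,"ry":0.0,"rz":0.0},{"x":-0.14,"y":-0.03,"z":0.0,"rx":0.0,"ry":0.0,"rz":0.0},{"x":-0.18,"y":-0.03,"z":0.0,"rx":0.0,"ry":0.0,"rz":0.0},{"x":-0.22,"y":-0.03,"z":0.0,"rx":0.0,"ry":0.0,"rz":0.0},{"x":-0.25,"y":-0.03,"z":0.0,"rx":0.0,"ry":0.0,"rz":0.0},{"x":-0.28,"y":-0.03,"z":0.0,"rx":0.0,"ry":0.0,"rz":0.0},{"x":-0.28,"y":-0.03,"z":0.0,"rx":0.0,"ry":0.0,"rz":0.0}]' --fingers 1

```text
clock: 32.75
position: [0.5699, -0.0845, -0.0165]
ee_rot: [[-0.991, -0.132, -0.01], [-0.132, 0.991, -0.004], [0.011, -0.003, -1.0]]
ft_force: [-12.9, -6.8, 8.8]
gripper_width: 0.005
```

```bash
python3 -c "
from pm import *
pl();go(1)"
```

```text
plinth in bay x -9.3 y 6.1 mm yaw 0.035 size [161.8 161.6] | tcp in plinth -117.6 -79.5 z -0.0165 F [-11.4  -7.9   7.9]
go 1 [0.525  0.0703] (array([0.161, 1.062, 0.002]), array([-0.001, -0.003, -0.002]))
```

Call:
move_arm --series '[{"x":0.1,"y":0.0,"z":0.0,"rx":0.0,"ry":0.0,"rz":0.0},{"x":0.22,"y":0.0,"z":0.0,"rx":0.0,"ry":0.0,"rz":0.0},{"x":0.22,"y":0.25,"z":0.0,"rx":0.0,"ry":0.0,"rz":0.0},{"x":0.22,"y":0.5,"z":0.0,"rx":0.0,"ry":0.0,"rz":0.0},{"x":0.22,"y":0.75,"z":0.0,"rx":0.0,"ry":0.0,"rz":0.0},{"x":0.22,"y":1.0,"z":0.0,"rx":0.0,"ry":0.0,"rz":0.0},{"x":0.22,"y":1.0,"z":0.0,"rx":0.0,"ry":0.0,"rz":0.0},{"x":0.22,"y":1.0,"z":0.0,"rx":0.0,"ry":0.0,"rz":0.0}]' --fingers 1

```text
clock: 33.65
position: [0.5224, 0.0658, -0.0158]
ee_rot: [[-0.991, -0.137, 0.0], [-0.137, 0.991, 0.0], [-0.0, -0.0, -1.0]]
ft_force: [-0.8, -0.4, 0.6]
gripper_width: 0.006
```

```bash
python3 -c "
from pm import *
pl();go(1,0)"
```

```text
plinth in bay x -10.0 y 5.7 mm yaw 0.040 size [162.2 162.2] | tcp in plinth -137.3 76.3 z -0.0158 F [-0.2  0.1 -0.4]
go 1 [0.5419 0.0728] (array([-0.136,  0.045,  0.008]), array([-0.   ,  0.   , -0.002]))
```

Call:
move_arm --series '[{"x":-0.06,"y":0.035,"z":0.0,"rx":0.0,"ry":0.0,"rz":0.0},{"x":-0.1,"y":0.035,"z":0.0,"rx":0.0,"ry":0.0,"rz":0.0},{"x":-0.14,"y":0.035,"z":0.0,"rx":0.0,"ry":0.0,"rz":0.0},{"x":-0.18,"y":0.035,"z":0.0,"rx":0.0,"ry":0.0,"rz":0.0},{"x":-0.21,"y":0.035,"z":0.0,"rx":0.0,"ry":0.0,"rz":0.0},{"x":-0.24,"y":0.035,"z":0.0,"rx":0.0,"ry":0.0,"rz":0.0},{"x":-0.25,"y":0.035,"z":0.0,"rx":0.0,"ry":0.0,"rz":0.0},{"x":-0.25,"y":0.035,"z":0.0,"rx":0.0,"ry":0.0,"rz":0.0}]' --fingers 1

```text
clock: 34.55
position: [0.5521, 0.0764, -0.0171]
ee_rot: [[-0.991, -0.135, -0.014], [-0.135, 0.991, 0.002], [0.014, 0.004, -1.0]]
ft_force: [-14.3, 3.4, 10.7]
gripper_width: 0.009
```

```bash
python3 -c "
from pm import *
pl();go(-1)"
```

```text
plinth in bay x -3.4 y 3.3 mm yaw -0.028 size [161.2 162.7] | tcp in plinth -118.1 77.8 z -0.0170 F [-14.4   2.9   9.8]
go -1 [ 0.5533 -0.0829] (array([ 0.136, -1.053, -0.002]), array([ 0.001, -0.004, -0.001]))
```

Call:
move_arm --series '[{"x":0.1,"y":0.0,"z":0.0,"rx":0.0,"ry":0.0,"rz":0.0},{"x":0.22,"y":0.0,"z":0.0,"rx":0.0,"ry":0.0,"rz":0.0},{"x":0.22,"y":-0.25,"z":0.0,"rx":0.0,"ry":0.0,"rz":0.0},{"x":0.22,"y":-0.5,"z":0.0,"rx":0.0,"ry":0.0,"rz":0.0},{"x":0.22,"y":-0.75,"z":0.0,"rx":0.0,"ry":0.0,"rz":0.0},{"x":0.22,"y":-1.0,"z":0.0,"rx":0.0,"ry":0.0,"rz":0.0},{"x":0.22,"y":-1.0,"z":0.0,"rx":0.0,"ry":0.0,"rz":0.0},{"x":0.22,"y":-1.0,"z":0.0,"rx":0.0,"ry":0.0,"rz":0.0}]' --fingers 1

```text
clock: 35.45
position: [0.5463, -0.08, -0.0159]
ee_rot: [[-0.991, -0.131, 0.0], [-0.131, 0.991, -0.0], [-0.0, -0.0, -1.0]]
ft_force: [0.4, 0.7, 1.0]
gripper_width: 0.003
```

```bash
python3 -c "
from pm import *
pl(show='d8.png');go(-1,0)"
```

```text
plinth in bay x -4.2 y 3.7 mm yaw -0.028 size [162.7 162.8] | tcp in plinth -140.5 -75.7 z -0.0160 F [ 0.7  0.7 -0. ]
go -1 [ 0.5697 -0.0799] (array([-0.153, -0.038,  0.006]), array([ 0.   , -0.   , -0.001]))
```

View pics/d8.png

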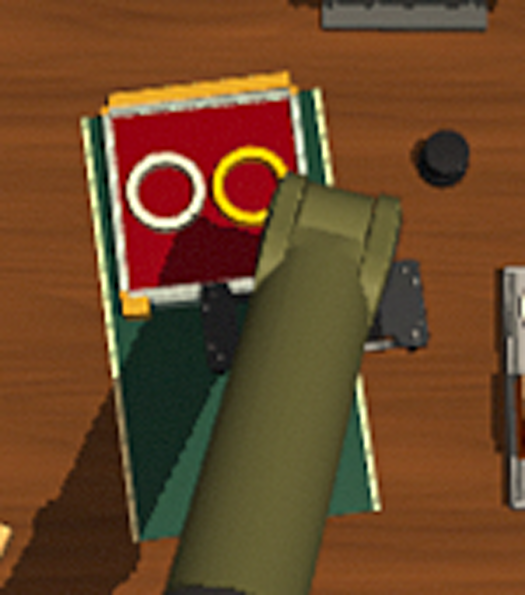

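Call:
move_arm --series '[{"x":-0.06,"y":-0.03,"z":0.0,"rx":0.0,"ry":0.0,"rz":0.0},{"x":-0.1,"y":-0.03,"z":0.0,"rx":0.0,"ry":0.0,"rz":0.0},{"x":-0.14,"y":-0.03,"z":0.0,"rx":0.0,"ry":0.0,"rz":0.0},{"x":-0.18,"y":-0.03,"z":0.0,"rx":0.0,"ry":0.0,"rz":0.0},{"x":-0.21,"y":-0.03,"z":0.0,"rx":0.0,"ry":0.0,"rz":0.0},{"x":-0.23,"y":-0.03,"z":0.0,"rx":0.0,"ry":0.0,"rz":0.0},{"x":-0.24,"y":-0.03,"z":0.0,"rx":0.0,"ry":0.0,"rz":0.0}]' --fingers 1

```text
clock: 36.25
position: [0.576, -0.0809, -0.0165]
ee_rot: [[-0.991, -0.133, -0.013], [-0.133, 0.991, -0.002], [0.013, 0.0, -1.0]]
ft_force: [-16.6, -6.4, 12.6]
gripper_width: 0.003
```

```bash
python3 -c "
from pm import *
pl()"
```

```text
plinth in bay x -1.0 y 4.2 mm yaw 0.011 size [160.8 161.8] | tcp in plinth -117.4 -77.7 z -0.0165 F [-14.8  -4.5  13.2]
```

Call:
move_arm --series '[{"x":-0.01,"y":0.0,"z":0.0,"rx":0.0,"ry":0.0,"rz":0.0},{"x":-0.02,"y":0.0,"z":0.0,"rx":0.0,"ry":0.0,"rz":0.0},{"x":-0.02,"y":0.0,"z":0.0,"rx":0.0,"ry":0.0,"rz":0.0}]' --fingers 1

```text
clock: 36.6
position: [0.5776, -0.0813, -0.0166]
ee_rot: [[-0.991, -0.132, -0.015], [-0.132, 0.991, -0.002], [0.016, -0.0, -1.0]]
ft_force: [-17.5, -4.7, 15.1]
gripper_width: 0.004
```

Call:
move_arm --series '[{"x":-0.01,"y":0.0,"z":0.0,"rx":0.0,"ry":0.0,"rz":0.0},{"x":-0.02,"y":0.0,"z":0.0,"rx":0.0,"ry":0.0,"rz":0.0},{"x":-0.02,"y":0.0,"z":0.0,"rx":0.0,"ry":0.0,"rz":0.0}]' --fingers 1

```text
clock: 36.9
position: [0.5774, -0.0813, -0.0166]
ee_rot: [[-0.991, -0.131, -0.021], [-0.131, 0.991, -0.001], [0.021, 0.001, -1.0]]
ft_force: [-25.7, -5.2, 22.5]
gripper_width: 0.004
```

```bash
python3 -c "
from pm import *
pl()"
```

```text
plinth in bay x 0.5 y 4.4 mm yaw 0.030 size [160.9 162.6] | tcp in plinth -119.1 -76.3 z -0.0166 F [-25.2  -5.   21.2]
```

Call:
move_arm --series '[{"x":0.12,"y":0.0,"z":0.0,"rx":0.0,"ry":0.0,"rz":0.0},{"x":0.24,"y":0.0,"z":0.0,"rx":0.0,"ry":0.0,"rz":0.0},{"x":0.24,"y":0.25,"z":0.0,"rx":0.0,"ry":0.0,"rz":0.0},{"x":0.24,"y":0.5,"z":0.0,"rx":0.0,"ry":0.0,"rz":0.0},{"x":0.24,"y":0.75,"z":0.0,"rx":0.0,"ry":0.0,"rz":0.0},{"x":0.24,"y":1.0,"z":0.0,"rx":0.0,"ry":0.0,"rz":0.0},{"x":0.24,"y":1.0,"z":0.0,"rx":0.0,"ry":0.0,"rz":0.0},{"x":0.24,"y":1.0,"z":0.0,"rx":0.0,"ry":0.0,"rz":0.0}]' --fingers 1

```text
clock: 37.75
position: [0.5327, 0.0679, -0.0158]
ee_rot: [[-0.991, -0.137, 0.0], [-0.137, 0.991, 0.0], [-0.0, -0.0, -1.0]]
ft_force: [0.3, -0.9, -0.1]
gripper_width: 0.006
```

```bash
python3 -c "
from pm import *
pl(show='d9.png');go(1,0)"
```

```text
plinth in bay x 0.3 y 4.2 mm yaw 0.016 size [161.4 162.8] | tcp in plinth -139.0 75.0 z -0.0158 F [ 0.4 -0.4 -0.1]
go 1 [0.5517 0.0731] (array([-0.132,  0.034,  0.008]), array([-0.   ,  0.   , -0.002]))
```

View pics/d9.png

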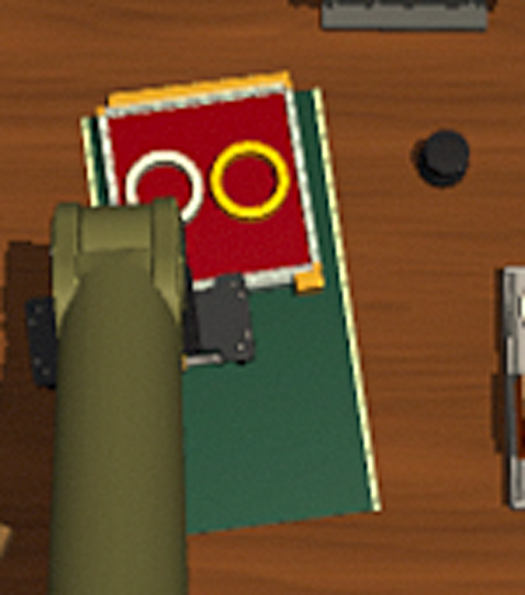

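Now the left block until the force rises.

Call:
move_arm --series '[{"x":-0.06,"y":0.025,"z":0.0,"rx":0.0,"ry":0.0,"rz":0.0},{"x":-0.1,"y":0.025,"z":0.0,"rx":0.0,"ry":0.0,"rz":0.0},{"x":-0.14,"y":0.025,"z":0.0,"rx":0.0,"ry":0.0,"rz":0.0},{"x":-0.17,"y":0.025,"z":0.0,"rx":0.0,"ry":0.0,"rz":0.0},{"x":-0.19,"y":0.025,"z":0.0,"rx":0.0,"ry":0.0,"rz":0.0},{"x":-0.2,"y":0.025,"z":0.0,"rx":0.0,"ry":0.0,"rz":0.0}]' --fingers 1

```text
clock: 38.45
position: [0.5553, 0.0742, -0.0167]
ee_rot: [[-0.991, -0.134, -0.014], [-0.134, 0.991, 0.0], [0.014, 0.002, -1.0]]
ft_force: [-17.7, 0.1, 14.7]
gripper_width: 0.007
```

Call:
move_arm --series '[{"x":-0.01,"y":0.0,"z":0.0,"rx":0.0,"ry":0.0,"rz":0.0},{"x":-0.02,"y":0.0,"z":0.0,"rx":0.0,"ry":0.0,"rz":0.0},{"x":-0.02,"y":0.0,"z":0.0,"rx":0.0,"ry":0.0,"rz":0.0}]' --fingers 1

```text
clock: 38.75
position: [0.5558, 0.0746, -0.0167]
ee_rot: [[-0.991, -0.134, -0.019], [-0.134, 0.991, 0.0], [0.019, 0.003, -1.0]]
ft_force: [-21.6, -0.5, 18.8]
gripper_width: 0.005
```

```bash
python3 -c "
from pm import *
pl()"
```

```text
plinth in bay x 1.5 y 3.6 mm yaw -0.004 size [160.9 162.3] | tcp in plinth -117.7 78.0 z -0.0168 F [-22.4  -0.3  18.7]
```

Call:
move_arm --series '[{"x":0.12,"y":0.0,"z":0.0,"rx":0.0,"ry":0.0,"rz":0.0},{"x":0.28,"y":0.0,"z":0.0,"rx":0.0,"ry":0.0,"rz":0.0},{"x":0.28,"y":0.0,"z":-0.3,"rx":0.0,"ry":0.0,"rz":0.0},{"x":0.28,"y":0.0,"z":-0.6,"rx":0.0,"ry":0.0,"rz":0.0},{"x":0.28,"y":-0.3,"z":-0.9,"rx":0.0,"ry":0.0,"rz":0.0},{"x":0.28,"y":-0.6,"z":-1.0,"rx":0.0,"ry":0.0,"rz":0.0},{"x":0.28,"y":-0.9,"z":-1.0,"rx":0.0,"ry":0.0,"rz":0.0},{"x":0.28,"y":-1.0,"z":-1.0,"rx":0.0,"ry":0.0,"rz":0.0}]' --fingers 0

```text
clock: 39.6
position: [0.5444, -0.0865, 0.1363]
ee_rot: [[-0.992, -0.127, 0.004], [-0.127, 0.992, -0.003], [-0.004, -0.003, -1.0]]
ft_force: [-0.0, -0.7, -0.5]
gripper_width: 0.494
```

```bash
python3 - <<'E'
from pm import *
c=cam('top');pl(c,'e1.png')
d=cam('scene');zoom(d,(190,150,390,310),'e2.png',4)
b=brass(c,(265,105,365,250))
for k in b:
    M=cv2.moments(k)
    if M['m00']>8: print(M['m10']/M['m00'],M['m01']/M['m00'],cv2.contourArea(k))
# dimmer: white disc, knob
zoom(c,(385,155,440,245),'e3.png',6)
bs,m=blobs(c,(0,0,190),(180,60,255),60,(385,155,440,195))
for k in bs: e=cv2.fitEllipse(cv2.convexHull(k));print('disc',e,ray(c,e[0],.036))
bs,m=blobs(c,(0,170,120),(8,255,255),2,(385,155,440,195))
for k in bs: p=k[:,0].mean(0);print('mark',p,ray(c,p,.037))
bs,m=blobs(c,(8,170,120),(22,255,255),10,(385,195,440,245))
for k in bs: print('orange',cv2.boundingRect(k),cv2.contourArea(k))
print(ctrl.state()['position'])
E
```

```text
plinth in bay x 1.3 y 4.0 mm yaw -0.002 size [161.  162.3] | tcp in plinth -151.4 -81.9 z 0.1356 F [ 0.4 -2.1 -0.4]
307.7936507936508 114.35846560846561 126.0
318.2722222222222 139.4625 120.0
345.45652173913044 137.34782608695653 23.0
332.5 150.5 13.0
285.75 175.0 12.0
358.55 153.05 10.0
disc ((412.9353332519531, 178.8693084716797), (25.62853240966797, 31.070281982421875), 146.54937744140625) [[ 0.56855333 -0.31542821]]
orange (385, 204, 55, 35) 428.0
orange (385, 240, 53, 5) 67.5
orange (430, 199, 10, 12) 65.5
orange (432, 212, 8, 5) 21.5
orange (385, 195, 7, 8) 14.0
[ 0.54357941 -0.08494529  0.13489251]
```

View pics/e1.png

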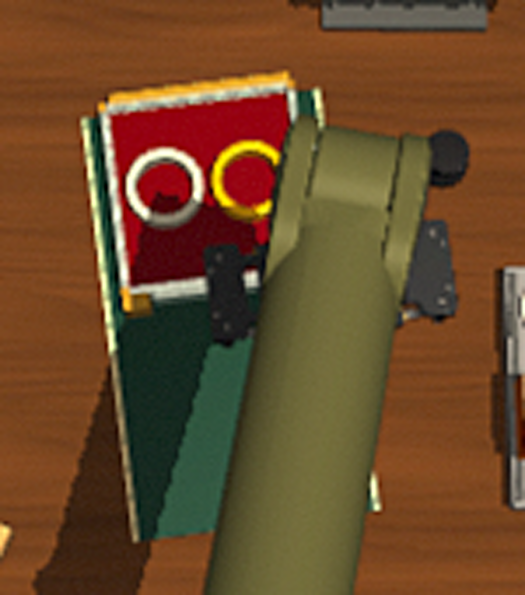

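View pics/e2.png

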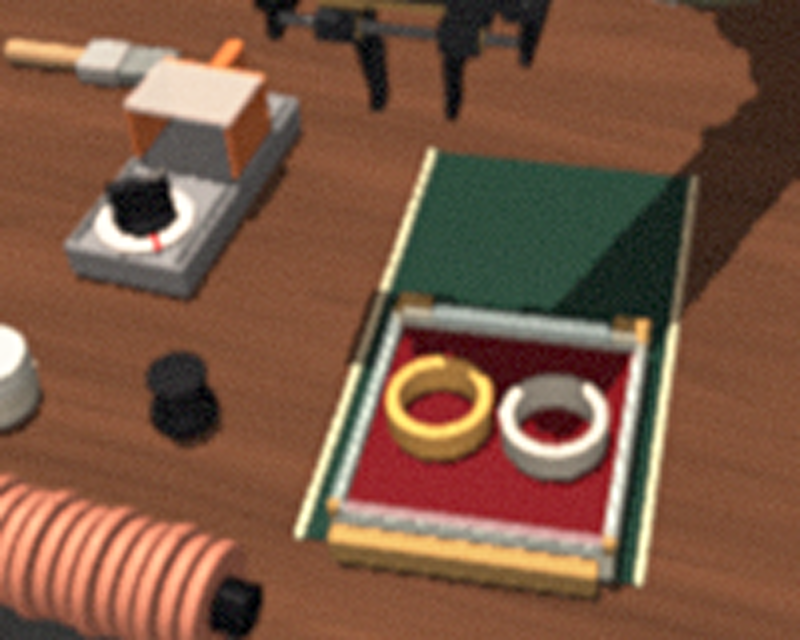

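View pics/e3.png

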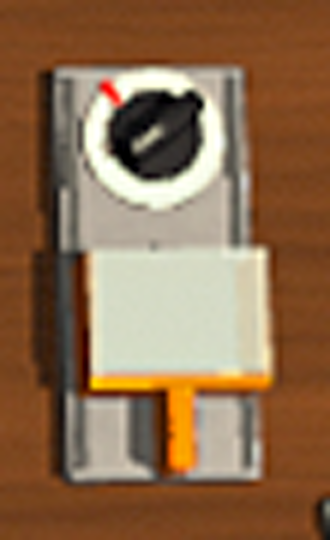

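Call:
move_arm --series '[{"x":0.0,"y":-0.25,"z":-0.2,"rx":0.0,"ry":0.0,"rz":0.0},{"x":0.0,"y":-0.5,"z":-0.37,"rx":0.0,"ry":0.0,"rz":0.0},{"x":0.0,"y":-0.75,"z":-0.37,"rx":0.0,"ry":0.0,"rz":0.0},{"x":0.0,"y":-1.0,"z":-0.37,"rx":0.0,"ry":0.0,"rz":0.0}]' --fingers 0

```text
clock: 40.1
position: [0.5647, -0.2283, 0.1906]
ee_rot: [[-0.991, -0.136, 0.002], [-0.136, 0.991, 0.001], [-0.002, 0.0, -1.0]]
ft_force: [0.2, -0.2, 0.8]
gripper_width: 0.503
```

Call:
move_arm --series '[{"x":0.0,"y":-0.25,"z":0.0,"rx":0.0,"ry":0.0,"rz":0.0},{"x":0.0,"y":-0.44,"z":0.0,"rx":0.0,"ry":0.0,"rz":0.0},{"x":0.0,"y":-0.44,"z":0.0,"rx":0.0,"ry":0.0,"rz":0.0},{"x":0.0,"y":-0.44,"z":0.0,"rx":0.0,"ry":0.0,"rz":0.0},{"x":0.0,"y":-0.44,"z":0.0,"rx":0.0,"ry":0.0,"rz":0.0}]' --fingers 0

```text
clock: 40.6
position: [0.5729, -0.2913, 0.1892]
ee_rot: [[-0.991, -0.137, -0.0], [-0.137, 0.991, 0.002], [0.0, 0.002, -1.0]]
ft_force: [-0.1, -0.2, -0.2]
gripper_width: 0.499
```

```bash
python3 - <<'E'
from pm import *
c=cam('wrist');cv2.imwrite('pics/e4.png',c['im']);print(ctrl.state()['position'])
np.save('e4w.npy',c['W']);np.save('e4k.npy',c['K']);np.save('e4v.npy',c['V'])
E
```

```text
[ 0.57290612 -0.29128345  0.18937907]
```

View pics/e4.png

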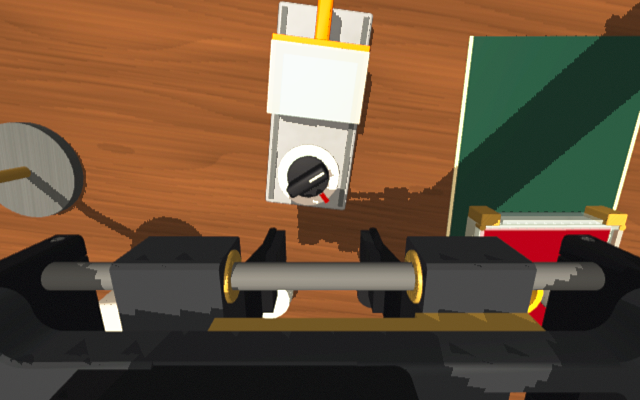

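```bash
python3 - <<'E'
from h import *
im=cv2.imread('pics/e4.png')
cv2.imwrite('pics/e5.png',cv2.resize(im[125:215,255:375],None,fx=6,fy=6,interpolation=cv2.INTER_CUBIC))
E
```

```text
(no output)
```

View pics/e5.png

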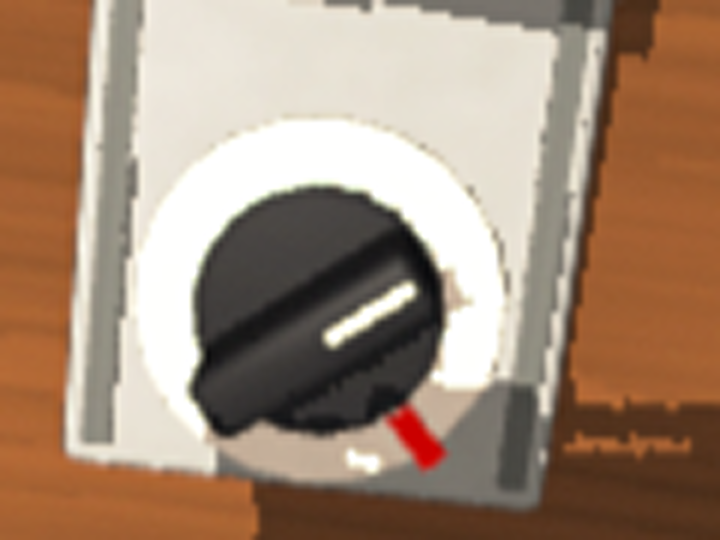

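```bash
python3 - <<'E'
from h import *
c=dict(W=np.load('e4w.npy'),K=np.load('e4k.npy'))
f=lambda x,y:(255+x/6-.4,125+y/6-.4)
disc=ray(c,f(321,299),.0365)[0];mark=ray(c,f(415,437),.037)[0]
a=ray(c,f(330,338),.074)[0];t=ray(c,f(412,290),.074)[0]
print('disc',disc,'mark',mark,np.linalg.norm(mark-disc),'tip',t,np.linalg.norm(t-disc))
pa=np.arctan2(*(t-a)[::-1]);ma=np.arctan2(*(mark-disc)[::-1]);ta=np.arctan2(*(t-disc)[::-1])
print('pointer dir',pa,ta,'mark',ma,'cw turn',pa-ma,ta-ma)
cen=t-.025*np.array([np.cos(pa),np.sin(pa)]);print('axis from tip',cen)
# dimmer edges
for p in [(85,300),(570,300)]: print(ray(c,f(*p),.03))
e1=ray(c,[f(100,0),f(68,450)],.03);e2=ray(c,[f(605,50),f(540,500)],.03)
for e in (e1,e2): print('edge dir',np.arctan2(*(e[1]-e[0])[::-1]),e)
E
```

```text
disc [ 0.57062499 -0.30781445] mark [ 0.59577172 -0.28576383] 0.03344529487211931 tip [ 0.55910029 -0.29162037] 0.019876292566114652
pointer dir 2.244158174732702 2.1893059640283474 mark 0.7198928780953726 cw turn 1.5242652966373296 1.4694130859329748
axis from tip [ 0.57469073 -0.31116361]
[[ 0.57857326 -0.35447353]]
[[ 0.56542122 -0.25874951]]
edge dir 0.017718598030328485 [[ 0.52023355 -0.35675961]
 [ 0.61008333 -0.35516743]]
edge dir 0.02006845136148549 [[ 0.51631452 -0.25995517]
 [ 0.60758174 -0.25812334]]
```

```bash
python3 - <<'E'
from h import *
s=ctrl.state();print(s['q'],s['position'])
print(mv((.5706,-.3075,.10),.65));print(mv((.5706,-.3075,.10),.65+np.pi))
E
```

```text
[-0.07680015  0.34679816  0.65291574  1.49008935 -0.21331852  1.37713618
  2.29686256] [ 0.57290612 -0.29128345  0.18937907]
(array([ 0.03 , -0.106,  0.596]), array([ 0.   , -0.   ,  0.337]))
(array([ 0.03 , -0.106,  0.596]), array([ 0.   ,  0.001, -0.663]))
```

Call:
move_arm --series '[{"x":0.03,"y":-0.1,"z":0.0,"rx":0.0,"ry":0.0,"rz":0.047},{"x":0.03,"y":-0.1,"z":0.0,"rx":0.0,"ry":0.0,"rz":0.094},{"x":0.03,"y":-0.1,"z":0.1,"rx":0.0,"ry":0.0,"rz":0.141},{"x":0.03,"y":-0.1,"z":0.2,"rx":0.0,"ry":0.0,"rz":0.188},{"x":0.03,"y":-0.1,"z":0.3,"rx":0.0,"ry":0.0,"rz":0.235},{"x":0.03,"y":-0.1,"z":0.5,"rx":0.0,"ry":0.0,"rz":0.282},{"x":0.03,"y":-0.1,"z":0.59,"rx":0.0,"ry":0.0,"rz":0.329},{"x":0.03,"y":-0.1,"z":0.59,"rx":0.0,"ry":0.0,"rz":0.337}]' --fingers 0

```text
clock: 41.45
position: [0.5689, -0.3061, 0.0987]
ee_rot: [[-0.603, 0.798, -0.004], [0.798, 0.603, 0.003], [0.004, -0.001, -1.0]]
ft_force: [-0.5, 0.3, 0.1]
gripper_width: 0.503
```

```bash
python3 - <<'E'
from h import *
s=ctrl.state();print(s['q'],s['position'])
print(mv((.5706,-.3075,.06),.65))
c=cam('wrist');cv2.imwrite('pics/e6.png',c['im'])
print(proj(c,[[.5706,-.3075,.074]]))
E
```

```text
[-0.16678882  0.46849717  0.81850015  1.59337202 -0.35603387  1.24054293
  1.36387535] [ 0.56893945 -0.30609224  0.09869667]
(array([-0.015,  0.004,  0.258]), array([-0.   , -0.001, -0.001]))
[[322.62910495 216.93478902]]
```

View pics/e6.png

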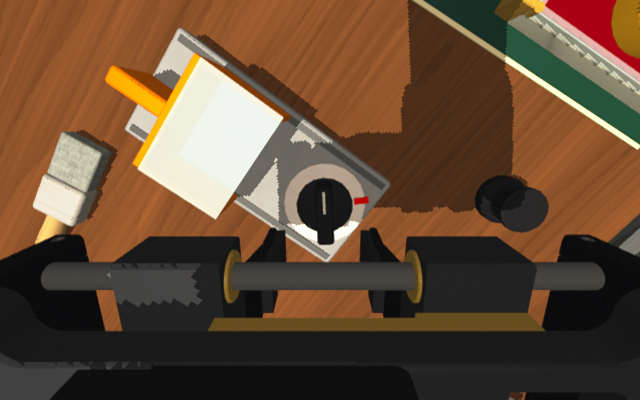

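Call:
move_arm --series '[{"x":-0.015,"y":0.01,"z":0.15,"rx":0.0,"ry":0.0,"rz":0.0},{"x":-0.015,"y":0.01,"z":0.3,"rx":0.0,"ry":0.0,"rz":0.0},{"x":-0.015,"y":0.01,"z":0.4,"rx":0.0,"ry":0.0,"rz":0.0},{"x":-0.015,"y":0.01,"z":0.45,"rx":0.0,"ry":0.0,"rz":0.0},{"x":-0.015,"y":0.01,"z":0.5,"rx":0.0,"ry":0.0,"rz":0.0},{"x":-0.015,"y":0.01,"z":0.5,"rx":0.0,"ry":0.0,"rz":0.0}]' --fingers 0

```text
clock: 42.1
position: [0.5722, -0.3099, 0.0259]
ee_rot: [[-0.603, 0.798, -0.0], [0.798, 0.603, 0.0], [0.0, -0.0, -1.0]]
ft_force: [0.1, -0.1, -0.2]
gripper_width: 0.501
```

Call:
move_arm --series '[{"x":0.0,"y":0.0,"z":0.0,"rx":0.0,"ry":0.0,"rz":0.0},{"x":0.0,"y":0.0,"z":0.0,"rx":0.0,"ry":0.0,"rz":0.0},{"x":0.0,"y":0.0,"z":0.0,"rx":0.0,"ry":0.0,"rz":0.0},{"x":0.0,"y":0.0,"z":0.0,"rx":0.0,"ry":0.0,"rz":0.0},{"x":0.0,"y":0.0,"z":0.0,"rx":0.0,"ry":0.0,"rz":0.0},{"x":0.0,"y":0.0,"z":0.0,"rx":0.0,"ry":0.0,"rz":0.0}]' --fingers 1

```text
clock: 42.7
position: [0.5733, -0.3096, 0.0265]
ee_rot: [[-0.603, 0.798, 0.002], [0.798, 0.603, 0.0], [-0.001, 0.002, -1.0]]
ft_force: [1.9, 0.9, 0.4]
gripper_width: 0.155
```

Call:
move_arm --series '[{"x":0.0,"y":0.0,"z":0.0,"rx":0.0,"ry":0.0,"rz":0.04},{"x":0.0,"y":0.0,"z":0.0,"rx":0.0,"ry":0.0,"rz":0.08},{"x":0.0,"y":0.0,"z":0.0,"rx":0.0,"ry":0.0,"rz":0.12},{"x":0.0,"y":0.0,"z":0.0,"rx":0.0,"ry":0.0,"rz":0.16},{"x":0.0,"y":0.0,"z":0.0,"rx":0.0,"ry":0.0,"rz":0.2},{"x":0.0,"y":0.0,"z":0.0,"rx":0.0,"ry":0.0,"rz":0.24}]' --fingers 1

```text
clock: 43.3
position: [0.5726, -0.3098, 0.0266]
ee_rot: [[0.112, 0.994, 0.001], [0.994, -0.112, 0.0], [0.0, 0.0, -1.0]]
ft_force: [0.7, 0.2, 1.4]
gripper_width: 0.153
```

Call:
move_arm --series '[{"x":0.0,"y":0.0,"z":0.0,"rx":0.0,"ry":0.0,"rz":0.04},{"x":0.0,"y":0.0,"z":0.0,"rx":0.0,"ry":0.0,"rz":0.08},{"x":0.0,"y":0.0,"z":0.0,"rx":0.0,"ry":0.0,"rz":0.12},{"x":0.0,"y":0.0,"z":0.0,"rx":0.0,"ry":0.0,"rz":0.16},{"x":0.0,"y":0.0,"z":0.0,"rx":0.0,"ry":0.0,"rz":0.2},{"x":0.0,"y":0.0,"z":0.0,"rx":0.0,"ry":0.0,"rz":0.234},{"x":0.0,"y":0.0,"z":0.0,"rx":0.0,"ry":0.0,"rz":0.234},{"x":0.0,"y":0.0,"z":0.0,"rx":0.0,"ry":0.0,"rz":0.234}]' --fingers 1

```text
clock: 44.1
position: [0.572, -0.3095, 0.0265]
ee_rot: [[0.745, 0.667, -0.001], [0.667, -0.745, 0.001], [0.0, -0.001, -1.0]]
ft_force: [-1.3, 3.0, 4.6]
gripper_width: 0.157
```

```bash
python3 - <<'E'
from h import *
s=ctrl.state();print(s['q'],s['position'],s['moment'],s['gripper_width'])
c=cam('wrist');cv2.imwrite('pics/f1.png',c['im'])
E
```

```text
[-0.31785568  0.6943714   1.08722982  1.65530849 -0.6531233   1.20244581
  0.08216635] [ 0.57198041 -0.30950718  0.02651513] [ 0.55564851  0.49812082 -0.05324571] 0.1573832281889019
```

View pics/f1.png

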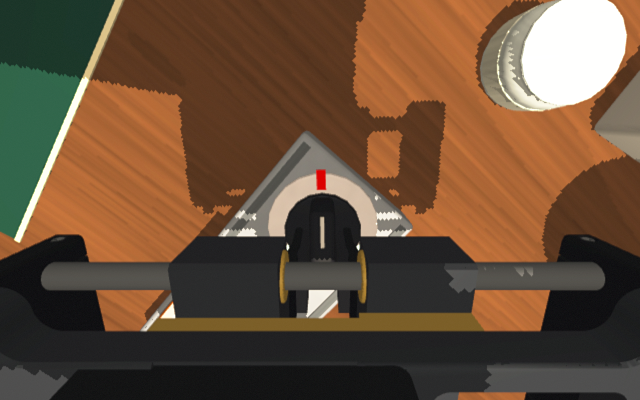

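Call:
move_arm --series '[{"x":0.0,"y":0.0,"z":0.0,"rx":0.0,"ry":0.0,"rz":0.0},{"x":0.0,"y":0.0,"z":0.0,"rx":0.0,"ry":0.0,"rz":0.0},{"x":0.0,"y":0.0,"z":0.0,"rx":0.0,"ry":0.0,"rz":0.0},{"x":0.0,"y":0.0,"z":-0.15,"rx":0.0,"ry":0.0,"rz":0.0},{"x":0.0,"y":0.0,"z":-0.4,"rx":0.0,"ry":0.0,"rz":0.0},{"x":0.0,"y":0.0,"z":-0.7,"rx":0.0,"ry":0.0,"rz":0.0},{"x":0.0,"y":0.0,"z":-0.9,"rx":0.0,"ry":0.0,"rz":0.0},{"x":0.0,"y":0.0,"z":-0.9,"rx":0.0,"ry":0.0,"rz":0.0}]' --fingers 0.2

```text
clock: 44.95
position: [0.5741, -0.3126, 0.1661]
ee_rot: [[0.746, 0.665, 0.007], [0.666, -0.746, -0.004], [0.003, 0.008, -1.0]]
ft_force: [0.2, -0.2, -0.5]
gripper_width: 0.397
```

```bash
python3 - <<'E'
from h import *
c=cam('wrist');cv2.imwrite('pics/f2.png',c['im'])
np.save('f2w.npy',c['W']);np.save('f2k.npy',c['K'])
zoom(c,(255,135,395,235),'f3.png',5)
s=ctrl.state();print(s['q'],s['position'])
E
```

```text
[-0.35920772  0.56624959  1.17086174  1.51552932 -0.52623827  1.4042693
 -0.0015746 ] [ 0.57316383 -0.31131966  0.16334909]
```

View pics/f3.png

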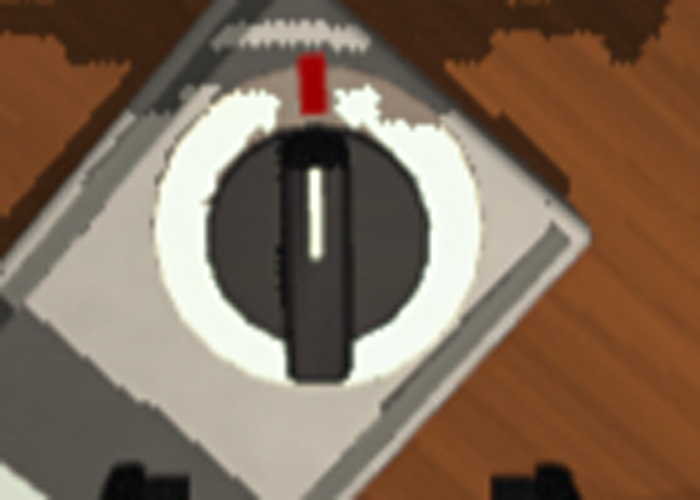

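View pics/f2.png

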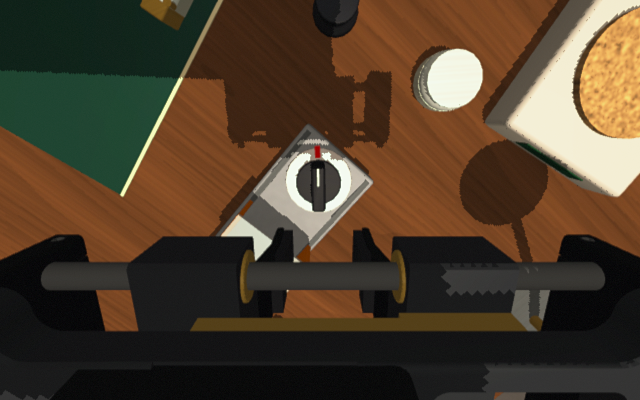

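```bash
python3 - <<'E'
from h import *
c=cam('top');cv2.imwrite('pics/f5.png',c['im'])
zoom(c,(380,150,445,250),'f4.png',6)
f=lambda x,y:(385+x/6-.4,155+y/6-.4)
print('fin mid,ends',ray(c,[f(180,430),f(180,392),f(180,472)],.081))
print('roof corners',ray(c,[f(92,252),f(268,250),f(272,380),f(92,380)],.085))
E
```

```text
fin mid,ends [[ 0.41361655 -0.30905757]
 [ 0.4328883  -0.30946767]
 [ 0.39240389 -0.30860617]]
roof corners [[ 0.50351117 -0.26557763]
 [ 0.50531312 -0.35492226]
 [ 0.4389124  -0.35522512]
 [ 0.43812193 -0.26448169]]
```

View pics/f4.png

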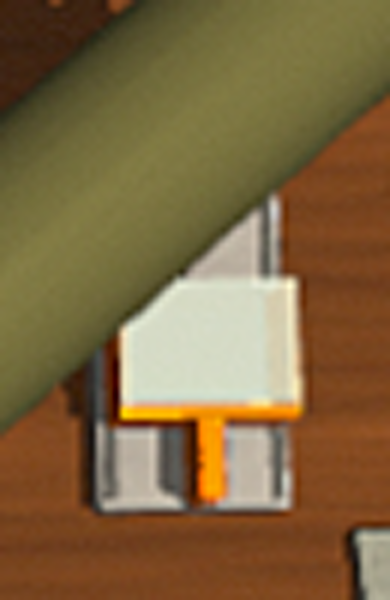

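Call:
move_arm --series '[{"x":0.0,"y":0.0,"z":0.0,"rx":0.0,"ry":0.0,"rz":-0.046},{"x":0.0,"y":0.0,"z":0.0,"rx":0.0,"ry":0.0,"rz":-0.092},{"x":0.0,"y":0.0,"z":0.0,"rx":0.0,"ry":0.0,"rz":-0.138},{"x":-0.15,"y":-0.14,"z":0.0,"rx":0.0,"ry":0.0,"rz":-0.184},{"x":-0.3,"y":-0.28,"z":0.0,"rx":0.0,"ry":0.0,"rz":-0.23},{"x":-0.45,"y":-0.42,"z":0.0,"rx":0.0,"ry":0.0,"rz":-0.276},{"x":-0.6,"y":-0.56,"z":0.0,"rx":0.0,"ry":0.0,"rz":-0.322},{"x":-0.75,"y":-0.7,"z":0.0,"rx":0.0,"ry":0.0,"rz":-0.368}]' --fingers 0

```text
clock: 45.85
position: [0.4163, -0.3057, 0.1591]
ee_rot: [[-0.315, 0.949, -0.004], [0.949, 0.315, 0.0], [0.001, -0.003, -1.0]]
ft_force: [-0.4, 0.3, 1.1]
gripper_width: 0.498
```

```bash
python3 - <<'E'
from h import *
s=ctrl.state();print(s['q'],s['position'],mv((.410,-.309,.16),.019+np.pi/2))
E
```

```text
[-0.46855022  0.06946238  1.10414972  1.8462518  -0.06303931  1.26770603
  0.97415896] [ 0.41629177 -0.30566076  0.15910589] (array([-0.008, -0.047, -0.006]), array([-0.001, -0.001, -0.404]))
```

Call:
move_arm --series '[{"x":0.0,"y":-0.04,"z":0.0,"rx":0.0,"ry":0.0,"rz":-0.046},{"x":0.0,"y":-0.04,"z":0.0,"rx":0.0,"ry":0.0,"rz":-0.092},{"x":0.0,"y":-0.04,"z":0.0,"rx":0.0,"ry":0.0,"rz":-0.138},{"x":0.0,"y":-0.04,"z":0.0,"rx":0.0,"ry":0.0,"rz":-0.184},{"x":0.0,"y":-0.04,"z":0.0,"rx":0.0,"ry":0.0,"rz":-0.23},{"x":0.0,"y":-0.04,"z":0.0,"rx":0.0,"ry":0.0,"rz":-0.276},{"x":0.0,"y":-0.04,"z":0.0,"rx":0.0,"ry":0.0,"rz":-0.322},{"x":0.0,"y":-0.04,"z":0.0,"rx":0.0,"ry":0.0,"rz":-0.368}]' --fingers 0

```text
clock: 46.65
position: [0.4118, -0.3074, 0.1594]
ee_rot: [[-0.996, 0.094, -0.003], [0.094, 0.996, 0.001], [0.003, 0.001, -1.0]]
ft_force: [-0.2, -0.3, -0.2]
gripper_width: 0.5
```

```bash
python3 - <<'E'
from h import *
s=ctrl.state();print(s['q'],s['position'],mv((.410,-.309,.10),.019+np.pi/2))
c=cam('wrist');cv2.imwrite('pics/f6.png',c['im'])
bs,m=blobs(c,(5,170,120),(22,255,255),20)
print([cv2.boundingRect(k) for k in bs], proj(c,[[.413,-.309,.081]]))
E
```

```text
[-0.40807716  0.05211811  1.03986142  1.85082485 -0.0461013   1.2674637
  2.12163849] [ 0.41179964 -0.30740912  0.15942696] (array([ 0.01 , -0.012,  0.396]), array([ 0.   , -0.001, -0.036]))
[(0, 0, 586, 261), (580, 54, 60, 65), (263, 291, 33, 29), (97, 291, 23, 30), (406, 251, 15, 51), (446, 314, 24, 7), (224, 283, 8, 19), (225, 252, 9, 23), (374, 314, 9, 6)] [[320.2568227  196.64540629]]
```

View pics/f6.png

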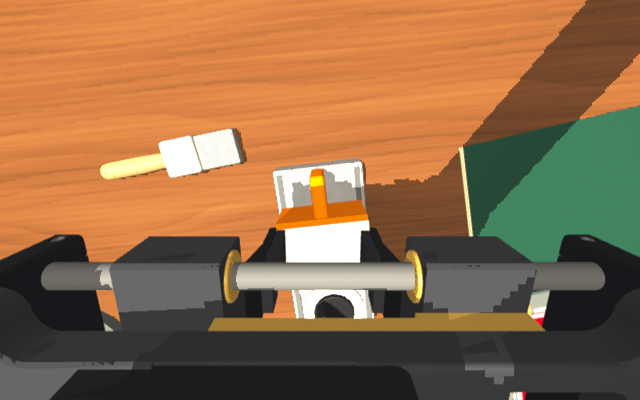

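Call:
move_arm --series '[{"x":0.0,"y":-0.01,"z":0.1,"rx":0.0,"ry":0.0,"rz":-0.036},{"x":0.0,"y":-0.01,"z":0.25,"rx":0.0,"ry":0.0,"rz":-0.036},{"x":0.0,"y":-0.01,"z":0.4,"rx":0.0,"ry":0.0,"rz":-0.036},{"x":0.0,"y":-0.01,"z":0.5,"rx":0.0,"ry":0.0,"rz":-0.036},{"x":0.0,"y":-0.01,"z":0.5,"rx":0.0,"ry":0.0,"rz":-0.036},{"x":0.0,"y":-0.01,"z":0.5,"rx":0.0,"ry":0.0,"rz":-0.036}]' --fingers 0

```text
clock: 47.3
position: [0.4123, -0.31, 0.0861]
ee_rot: [[-1.0, -0.011, -0.001], [-0.011, 1.0, -0.0], [0.001, -0.0, -1.0]]
ft_force: [-0.2, -0.3, -0.2]
gripper_width: 0.499
```

```bash
python3 - <<'E'
from h import *
s=ctrl.state();print(s['position'],mv((.410,-.309,.024),.019+np.pi/2))
c=cam('wrist');cv2.imwrite('pics/f7.png',c['im']);print(proj(c,[[.413,-.309,.081]]))
E
```

```text
[ 0.41230395 -0.30998006  0.08605825] (array([0.015, 0.007, 0.414]), array([-0.   , -0.   , -0.003]))
[[323.0977192 223.5237631]]
```

View pics/f7.png

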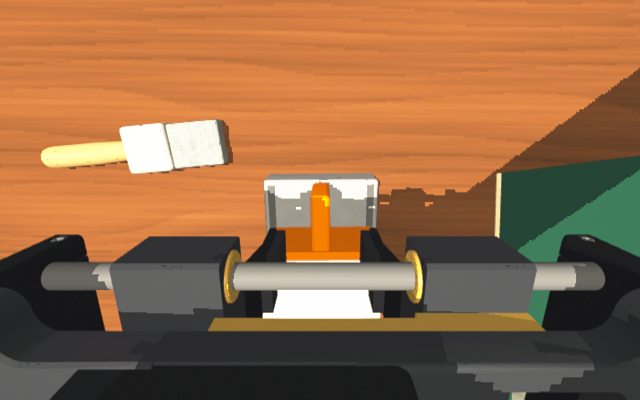

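Call:
move_arm --series '[{"x":0.03,"y":0.0,"z":0.1,"rx":0.0,"ry":0.0,"rz":0.0},{"x":0.03,"y":0.0,"z":0.2,"rx":0.0,"ry":0.0,"rz":0.0},{"x":0.03,"y":0.0,"z":0.3,"rx":0.0,"ry":0.0,"rz":0.0},{"x":0.03,"y":0.0,"z":0.38,"rx":0.0,"ry":0.0,"rz":0.0},{"x":0.03,"y":0.0,"z":0.41,"rx":0.0,"ry":0.0,"rz":0.0},{"x":0.03,"y":0.0,"z":0.41,"rx":0.0,"ry":0.0,"rz":0.0}]' --fingers 0

```text
clock: 47.95
position: [0.4075, -0.3098, 0.0239]
ee_rot: [[-1.0, -0.012, -0.002], [-0.012, 1.0, 0.0], [0.002, 0.0, -1.0]]
ft_force: [-0.2, -0.4, 0.2]
gripper_width: 0.499
```

Call:
move_arm --series '[{"x":0.0,"y":0.0,"z":0.0,"rx":0.0,"ry":0.0,"rz":0.0},{"x":0.0,"y":0.0,"z":0.0,"rx":0.0,"ry":0.0,"rz":0.0},{"x":0.0,"y":0.0,"z":0.0,"rx":0.0,"ry":0.0,"rz":0.0},{"x":0.0,"y":0.0,"z":0.0,"rx":0.0,"ry":0.0,"rz":0.0},{"x":0.0,"y":0.0,"z":0.0,"rx":0.0,"ry":0.0,"rz":0.0},{"x":0.0,"y":0.0,"z":0.0,"rx":0.0,"ry":0.0,"rz":0.0}]' --fingers 1

```text
clock: 48.55
position: [0.4084, -0.312, 0.025]
ee_rot: [[-1.0, -0.012, 0.002], [-0.012, 1.0, -0.004], [-0.001, -0.004, -1.0]]
ft_force: [0.7, -4.2, -3.0]
gripper_width: 0.158
```

Call:
move_arm --series '[{"x":-0.08,"y":0.0,"z":0.0,"rx":0.0,"ry":0.0,"rz":0.0},{"x":-0.16,"y":0.0,"z":0.0,"rx":0.0,"ry":0.0,"rz":0.0},{"x":-0.25,"y":0.0,"z":0.0,"rx":0.0,"ry":0.0,"rz":0.0},{"x":-0.34,"y":0.0,"z":0.0,"rx":0.0,"ry":0.0,"rz":0.0},{"x":-0.43,"y":0.0,"z":0.0,"rx":0.0,"ry":0.0,"rz":0.0},{"x":-0.52,"y":0.0,"z":0.0,"rx":0.0,"ry":0.0,"rz":0.0},{"x":-0.6,"y":0.0,"z":0.0,"rx":0.0,"ry":0.0,"rz":0.0},{"x":-0.66,"y":0.0,"z":0.0,"rx":0.0,"ry":0.0,"rz":0.0}]' --fingers 1

```text
clock: 49.35
position: [0.5081, -0.31, 0.025]
ee_rot: [[-1.0, -0.012, 0.0], [-0.012, 1.0, -0.002], [-0.0, -0.002, -1.0]]
ft_force: [-3.7, -4.9, 6.4]
gripper_width: 0.162
```

Call:
move_arm --series '[{"x":-0.01,"y":0.0,"z":0.0,"rx":0.0,"ry":0.0,"rz":0.0},{"x":-0.03,"y":0.0,"z":0.0,"rx":0.0,"ry":0.0,"rz":0.0},{"x":-0.03,"y":0.0,"z":0.0,"rx":0.0,"ry":0.0,"rz":0.0}]' --fingers 1

```text
clock: 49.65
position: [0.5077, -0.3099, 0.0249]
ee_rot: [[-1.0, -0.011, -0.007], [-0.011, 1.0, 0.001], [0.007, 0.001, -1.0]]
ft_force: [-11.2, -2.6, 10.9]
gripper_width: 0.157
```

Call:
move_arm --series '[{"x":0.02,"y":0.0,"z":0.0,"rx":0.0,"ry":0.0,"rz":0.0},{"x":0.02,"y":0.0,"z":0.0,"rx":0.0,"ry":0.0,"rz":0.0},{"x":0.02,"y":0.0,"z":0.0,"rx":0.0,"ry":0.0,"rz":0.0},{"x":0.02,"y":0.0,"z":0.0,"rx":0.0,"ry":0.0,"rz":0.0},{"x":0.02,"y":0.0,"z":-0.2,"rx":0.0,"ry":0.0,"rz":0.0},{"x":0.02,"y":0.0,"z":-0.5,"rx":0.0,"ry":0.0,"rz":0.0},{"x":0.3,"y":0.0,"z":-0.8,"rx":0.0,"ry":0.0,"rz":0.0},{"x":0.5,"y":0.0,"z":-1.0,"rx":0.0,"ry":0.0,"rz":0.0}]' --fingers 0.2

```text
clock: 50.45
position: [0.4396, -0.3094, 0.1732]
ee_rot: [[-1.0, -0.014, -0.001], [-0.014, 1.0, -0.001], [0.001, -0.001, -1.0]]
ft_force: [0.4, -0.2, 2.3]
gripper_width: 0.398
```

Call:
move_arm --series '[{"x":0.0,"y":-0.3,"z":-0.2,"rx":0.0,"ry":0.0,"rz":0.0},{"x":0.0,"y":-0.6,"z":-0.2,"rx":0.0,"ry":0.0,"rz":0.0},{"x":0.0,"y":-0.6,"z":-0.2,"rx":0.0,"ry":0.0,"rz":0.0}]' --fingers 0.2

```text
clock: 50.75
position: [0.4377, -0.4064, 0.2027]
ee_rot: [[-1.0, -0.004, -0.001], [-0.004, 1.0, -0.006], [0.001, -0.006, -1.0]]
ft_force: [-1.4, -0.2, -0.6]
gripper_width: 0.399
```

```bash
python3 - <<'E'
from pm import *
c=cam('top');zoom(c,(250,90,450,240),'g1.png',4);pl(c)
d=cam('scene');zoom(d,(190,140,390,300),'g2.png',4)
r=plinth(c);p=np.array(r[0]);a=np.deg2rad(r[2]);a=a-np.pi/2 if a>.8 else a
for nm,lo,hi in [('gold',(22,150,80),(32,255,255)),('silver',(0,0,120),(180,70,255))]:
    bs,m=blobs(c,lo,hi,20,(285,120,338,165))
    k=max(bs,key=lambda k:len(k)); 
    (x,y),rr=cv2.minEnclosingCircle(k);w=ray(c,(x,y),.045)[0]-p;R=np.array([[np.cos(a),np.sin(a)],[-np.sin(a),np.cos(a)]]);print(nm,rr,np.round(R@w*1e3,1))
print('roof',ctrl.state()['position'])
E
```

```text
plinth in bay x 1.3 y 3.5 mm yaw -0.002 size [161.  162.4] | tcp in plinth -299.1 -378.8 z 0.2017 F [ 0.3 -0.4  0.2]
gold 11.014937400817871 [ -0.6 -37.9]
silver 17.614013671875 [  4.7 -83.1]
roof [ 0.43953661 -0.4005675   0.20129894]
```

View pics/g1.png

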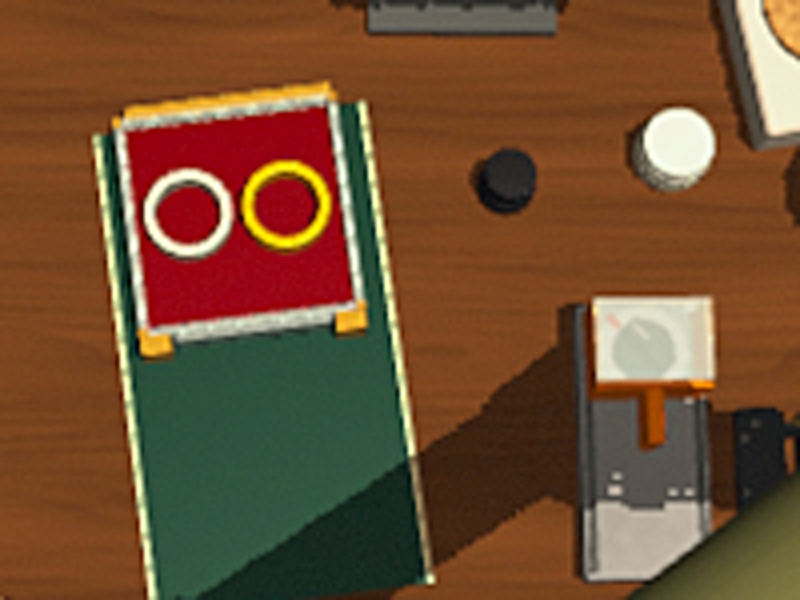

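View pics/g2.png

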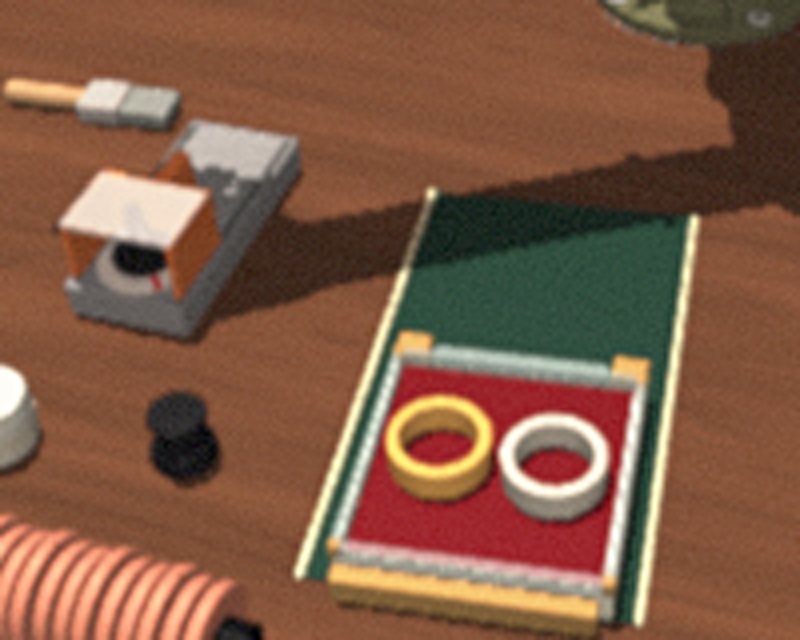

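```bash
python3 - <<'E'
from h import *
c=cam('top');w=ray(c,(250+188/4,90+213/4),.045)[0];print('silver',w,ctrl.state()['joint_vel'])
cv2.imwrite('pics/g3.png',c['im'])
print(order.close_job())
E
```

```text
silver [0.67891235 0.05218135] [-0.0321549  -0.01734659 -0.01235159  0.01071562 -0.00101753 -0.00196577
  0.00267019]
the job is handed in; nothing more can be done
None
```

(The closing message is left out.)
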